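# Wedge a row of limb blanks on the downdraft table and start the suction

### The job

Get the downdraft table ready for sanding: lay all the pale limb blanks from the bench flat and side by side on the slotted deck, against the back fence and with their ends near the end rail; the row must be four pieces wide, so fill any missing places with the dark packers, then drive the wedge, thin end first, in between the row and the slanted batten until the whole row is locked tight. After that flip the yellow cover on the starter box up and over until it stays open, and press the green start button beneath it right down. Do not press the red stop button, leave the cover open, and leave the other things on the bench where they are.

Things in the scene. Friction and masses are not known exactly. Their poses are not given: they have to be found in the camera images.
- deck: Downdraft table: blue steel box 280 (x) by 360 (y) by 60 mm high with a slotted metal deck on top (z = 60 mm). Origin under its centre, on the bench; x away from the robot, y left. Place and yaw vary. A duct (60 mm high) leaves its far side. The row is four 32 mm pieces lying along y, from deck x = +100 (fence) to -28 mm, blank centres at about deck y = -45 mm (up to 25 mm either way).
- fence: Back fence, a wooden strip on the deck, 22 mm high, 25 mm thick, its face at deck x = +100 mm, from deck y = -130 to +40 mm; the row is pushed against it towards +x. The end rail, a like strip 22 mm high, meets it at the right: its face is at deck y = -132 mm, from deck x = 0 to +125 mm, and stops a blank at about y = -52 mm. Origin: foot of the face at deck y = 0.
- batten: Slanted wooden batten fixed on the deck, 30 wide, 160 long, only 14 mm high, turned +0.133 rad about z against the deck, parallel to the wedge's slanted side. Its face towards the row passes through deck x = -70, y = 0 and x = -57, y = -100 mm. The lane between the row and this face takes the wedge, put in from above or from +y and driven towards -y.
- wedge: Dark wooden wedge, 180 mm long (y), 30 high, 30 thick at the thin end (-y), 54 at the thick end (+y), 130 g. Origin at its middle. Straight +x side (x = +21 mm) goes to the row, slanted -x side to the batten. Starts on the bench, thick end away from the robot. Grip it across the thick end, which sticks out of the row. With a gapless row of four it bites at about deck x = -49, y = 0.
- wedge_thin (a point): Centre of the wedge's thin end face, 90 mm along -y from its origin. Each mm of slack in the row lets the wedge go 7.5 mm further. A push of 10 to 20 N on the thick end along deck -y jams it; let go, it goes on squeezing the row for some seconds, easing slowly and creeping back a few mm at most, which does no harm.
- blank1: Pale limewood limb blank, square bar 32 by 32 mm and 110 mm long with a 25 mm joint tongue (12 by 24 mm) at each end, 160 mm long in all (its y axis), the same either way round and on any of its four sides. Origin at its centre. About 75 g. Two to four of the four are present, on the bench to the left of the deck.
- blank2: Pale limewood limb blank, square bar 32 by 32 mm and 110 mm long with a 25 mm joint tongue (12 by 24 mm) at each end, 160 mm long in all (its y axis), the same either way round and on any of its four sides. Origin at its centre. About 75 g. Two to four of the four are present, on the bench to the left of the deck.
- blank3: Pale limewood limb blank, square bar 32 by 32 mm and 110 mm long with a 25 mm joint tongue (12 by 24 mm) at each end, 160 mm long in all (its y axis), the same either way round and on any of its four sides. Origin at its centre. About 75 g. Two to four of the four are present, on the bench to the left of the deck.
- blank4: Pale limewood limb blank, square bar 32 by 32 mm and 110 mm long with a 25 mm joint tongue (12 by 24 mm) at each end, 160 mm long in all (its y axis), the same either way round and on any of its four sides. Origin at its centre. About 75 g. Two to four of the four are present, on the bench to the left of the deck.
- packer1: Dark brown hardwood packer, square bar 32 by 32 by 110 mm (long axis y), origin at its centre, about 80 g. Both are always present and start on the deck, left of the row; only as many are used as blanks are missing from four, the rest may stay where they are.
- packer2: Dark brown hardwood packer, square bar 32 by 32 by 110 mm (long axis y), origin at its centre, about 80 g. Both are always present and start on the deck, left of the row; only as many are used as blanks are missing from four, the rest may stay where they are.
- starter: Grey starter box 120 (x) by 170 (y) by 60 mm high on the bench to the right, at a varying place and yaw. Origin under its centre, x away from the robot, y left. The green start button is at x = -5, y = +38 mm under the yellow cover; the red stop button, uncovered, at x = -5, y = -45 mm.
- cover (a joint): Yellow hinged cover over the start button, 100 mm deep (x), 74 wide, 36 high, with a steel bow handle on top near its front. 0 = shut, 1.9 rad = open against its stop. Hinged at its far edge (axis along the box's y), it turns up and away from the robot. Loose hinge: let go below about 1.0 rad it falls shut, beyond that it falls open and stays.
- cover_hinge (a point): Middle of the cover's hinge axis: starter x = +50, y = +38, z = 63 mm.
- cover_bar (a point): Middle of the cover's bow handle: a round steel bar 9 mm thick and 62 mm long along the box's y, 30 mm above the cover's top plate, to be pinched from above. Shut, it lies 88 mm towards the robot from the hinge axis and 66 mm above it (129 mm above the bench); it turns with the cover.
- start (a joint): Travel of the green start button, 32 mm across: 0 = out, 0.006 m = fully down (5 N), springs back.
- start_top (a point): Centre of the top of the green start button, 82 mm above the bench, 19 mm below the shut cover's top plate.
- stop (a joint): Travel of the red stop button, 40 mm across, on the right of the box: 0 = out. Not to be pressed.
- tape: Bystander: white roll of tape, 96 mm across, 25 mm high, beyond the wedge.
- mallet: Bystander: round carver's mallet standing on its head, 92 mm across, 215 mm high, behind the deck.
- gouge: Bystander: gouge, 220 mm long, lying on the bench between the robot and the deck.
- glue: Bystander: white glue bottle 60 mm across, 150 mm high, beyond the starter box.
- cup: Bystander: white cup, 80 mm across, 100 mm high, behind the deck.
- head: Bystander: turned puppet head on its foot, 72 mm across, 118 mm high, near the robot to the right.
There are look-alikes about, which are no part of the job. Leave any blue look-alike of the blank2 alone.

How it is judged:
By the outcome, as a careful person would: the job done as asked, in the order asked, and still so for the second after the job is handed in, with the robot touching nothing.
Of blank1, blank2, blank3, blank4 only 2 to 4 are there at a start; the rules pass over those that are not, and their reading is None.
At some moment in a run one of blank1, blank2, blank3, blank4 may be knocked a few centimetres aside while the robot is not near it.
Once in a run the grip may slacken for a moment while it holds something.
It also fails if it takes over 210 s, if anything falls off the work surface, if the arm or the gripper's body presses on something with over 40 N, if the wrist force passes 120 N, or if a joint passes its speed limit or range.

### The arm

A 7-joint arm with a two-finger parallel gripper is mounted at the origin on the work surface. World frame = base frame: x ahead of the robot, y to its left, z up, the work surface at z = 0. Lengths are in m, angles in rad, forces in N, time in s.
With the tool pointing down it reaches from about 0.425 to 0.875 m from the base axis. Payload 4.7 kg.
Tool frame: the origin (TCP) lies on the centre line of the jaws, within the pads' length; the fingertips stand 25 mm ahead of it and the grasp point (between the pads) lies 6 mm ahead of it (env.finger_overhang is the distance from the TCP to the fingertips, in m); z points along the fingers, y is the line along which they close (so a half turn about z gives the same grasp; the last joint's range is limited). The gripper opens to 85 mm and grips with 20 to 120 N. Pads are 22 mm wide; open, the fingers measure 114 mm over their backs; the gripper's body (76 mm by 85 mm) begins 54 mm behind the grasp point. The pads swing forward as they close: fully open they stand 13 mm farther back than shut.
Start: joints at [1.298, 0.321, -0.07, 1.45, 0.023, 1.371, -0.057], TCP at [0.184, -0.623, 0.256] pointing down, gripper open.
Joint ranges: [-2.86, 2.86], [-0.3, 2.09], [-1.38, 1.24], [0.06, 2.45], [-1.56, 4.7], [0.09, 2.05], [-2.69, 2.69]. Speed limits (rad/s): [2.57, 2.57, 3.14, 3.14, 3.14, 3.14, 3.14].

### API

Orientations are given as a rotation vector (axis times angle).
In Python, from station import env gives the robot as it stands. The module is installed in compiled form; this text tells all that it offers.
- The arm moves only by the tool jog_arm, never from a script. Its argument "steps" is a list of rows, each an object of numbers: "gripper": the opening, from -1 (shut) to 1 (fully open), so that 0 is half open; "x", "y", "z": the shift along the tool's x, y, z in cm; "twist": the turn about the tool's z in rad. A call has 1 to 12 rows; each row is the pose to reach, as a shift and turn from the pose commanded when the call began, along the tool's axes at that moment; what a row does not reach only later rows make up. A row lasts 1/10 s, in which the tool goes at most 50 mm and 8.59 degrees, less where a joint would pass 70% of its speed; a pose out of reach is approached as far as the arm can. A call with a gripper value outside its range is refused whole. The fingers move at their own pace and stop on an object; "grip_force" is the grip in N (left out, the last holds). Time passes only in rows, so rows that repeat a pose let the fingers close. It gives the time, the measured TCP pose, the force, the opening and the grip force at its end, in the units of the state.
- env.get_obs(): the state, without advancing time (a new reading comes with each control period).
- env.snapshot(name): name is "scene" or "top" or "wrist"; returns a dict with "pixels" (420x560x3 uint8, red, green, blue), "K" (3x3 intrinsics, pixels), "dist_coeffs" ([k1, k2, p1, p2, k3] as OpenCV has them; the pictures are not rectified), "rvec" (rotation vector, rad) and "tvec" (3), from world to camera coordinates, as OpenCV has them; the wrist camera has in their place "hand_eye" (4x4, takes a point from camera to tool coordinates, whose origin is the TCP and whose axes are the flange's). Camera axes: x right, y down, z forward; pixel columns grow to the right and rows downward; lengths in m; the calibration is good to about 2 mm. A picture is of the moment at which its call begins: read the wrist's pose just before it. There is no depth.
- env.finish_job(): hands the job in; it is judged then, once.
The state is a dict: "time": time; "joints": joint angles; "joint_velocities": joint speeds; "tau": joint torques, N m; "tool_pos": TCP position; "tcp_rot": TCP orientation; "contact_force": force on the tool from outside, world axes, zero at the start; "ft_torque": the same for the moment, N m; "width": finger opening in m; "finger_force": force on a finger pad.
Only numpy, scipy, OpenCV 4.12 (cv2) and the standard library are available. Lean on these libraries where they do the work, as an engineer would, in place of code of your own. Each camera call takes 0.05 s, during which the arm holds its last target. There are 200 camera calls.

## Working session

There is one attempt and no reset: what is moved stays moved. The work goes in short steps, Python scripts to look and compute and a tool call to move; the robot and the scene stay as the last step left them, time stands still between calls to the robot, and variables do not carry over. Pictures are saved under pics/ and viewed, at most 14 in all, crops included, and the job is handed in when it is done.

Besides the shell and the picture viewer there is one more tool, called by a JSON object that holds its "name" and its "arguments". jog_arm: Moves the arm, as the interface text tells. Its arguments: {"type":"object","properties":{"steps":{"type":"array"},"grip_force":{"type":"number"}},"required":["steps"]}

```bash
mkdir -p pics; cat > h.py <<'E'
import numpy as np, cv2
from station import env
R=lambda r: cv2.Rodrigues(np.array(r,float))[0]
def shot(name,fn=None):
    o=env.get_obs(); s=env.snapshot(name)
    if name=="wrist":
        T=np.eye(4);T[:3,:3]=R(o["tcp_rot"]);T[:3,3]=o["tool_pos"]
        M=np.linalg.inv(T@np.array(s["hand_eye"]))
    else:
        M=np.eye(4);M[:3,:3]=R(s["rvec"]);M[:3,3]=np.ravel(s["tvec"])
    s["M"]=M
    s["K"]=np.array(s["K"],float); s["d"]=np.array(s["dist_coeffs"],float)
    if fn: cv2.imwrite("pics/"+fn+".png",s["pixels"][:,:,::-1])
    np.savez("pics/"+(fn or name)+".npz",px=s["pixels"],K=s["K"],d=s["d"],M=M)
    return s
def load(fn):
    z=np.load("pics/"+fn+".npz"); return dict(pixels=z["px"],K=z["K"],d=z["d"],M=z["M"])
def ray(s,uv):
    u=cv2.undistortPoints(np.array(uv,float).reshape(-1,1,2),s["K"],s["d"]).reshape(-1,2)
    d=np.c_[u,np.ones(len(u))]@s["M"][:3,:3]
    return -s["M"][:3,:3].T@s["M"][:3,3],d
def plane(s,uv,z):
    c,d=ray(s,uv); return c+d*((z-c[2])/d[:,2])[:,None]
def proj(s,P):
    return cv2.projectPoints(np.array(P,float).reshape(-1,1,3),cv2.Rodrigues(s["M"][:3,:3])[0],s["M"][:3,3],s["K"],s["d"])[0].reshape(-1,2)
def obs():
    o=env.get_obs(); print({k:np.round(o[k],3).tolist() for k in ("time","tool_pos","tcp_rot","contact_force","width","joints")}); print(np.round(R(o["tcp_rot"]),3).tolist()); return o
E
python3 - <<'E'
from h import *
obs(); a=shot("top","top0"); b=shot("scene","scene0")
print(a["M"],b["M"],env.finger_overhang)
E
```

```text
{'time': 0.0, 'tool_pos': [0.184, -0.623, 0.255], 'tcp_rot': [-3.107, -0.449, 0.001], 'contact_force': [-0.565, 0.21, -0.655], 'width': 0.086, 'joints': [1.298, 0.322, -0.07, 1.452, 0.023, 1.371, -0.057]}
[[0.959, 0.283, -0.001], [0.283, -0.959, 0.002], [-0.0, -0.002, -1.0]]
[[ 0.00698213 -0.99994921  0.00726794 -0.00293452]
 [-0.99336324 -0.00777023 -0.11475665  0.50817147]
 [ 0.11480729 -0.00641846 -0.99336705  1.36943789]
 [ 0.          0.          0.          1.        ]] [[ 0.8429655   0.53793792 -0.00565443 -0.44833337]
 [ 0.30552689 -0.48736843 -0.81800082 -0.06358407]
 [-0.44278945  0.68781888 -0.57518926  1.95761698]
 [ 0.          0.          0.          1.        ]] 0.025
```

View pics/top0.png

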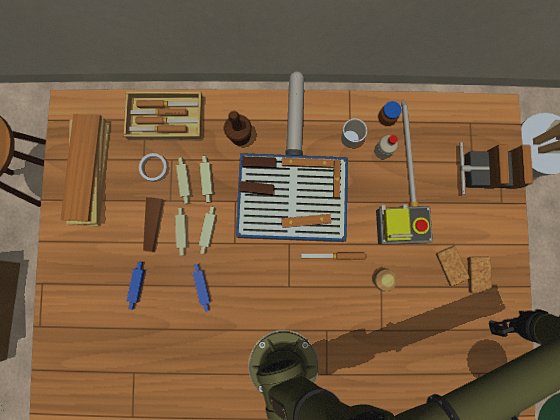

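View pics/scene0.png

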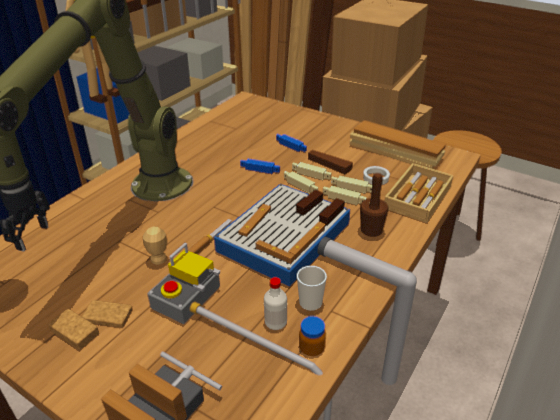

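The top view shows four pale blanks at (183,179), (206,179), (181,230) and (207,230). The two blue look-alikes at (136,285) and (202,287) are to be left alone. The dark wedge is at (152,224), the packers at (260,162) and (256,188), and the starter at (405,225). With four blanks present, no packers are needed.

```bash
cat >> h.py <<'E'
def rects(s,mask,z,minA=40,roi=None):
    m=mask.astype(np.uint8)
    if roi: mm=np.zeros_like(m); mm[roi[1]:roi[3],roi[0]:roi[2]]=1; m=m*mm
    out=[]
    for c in cv2.findContours(m,cv2.RETR_EXTERNAL,cv2.CHAIN_APPROX_NONE)[0]:
        if cv2.contourArea(c)<minA: continue
        P=plane(s,c.reshape(-1,2),z)[:,:2].astype(np.float32)
        (cx,cy),(w,h),a=cv2.minAreaRect(P*1000)
        if w<h: w,h,a=h,w,a+90
        a=(a+90)%180-90
        out.append((round(cx/1000,4),round(cy/1000,4),round(w),round(h),round(a,1),tuple(c.reshape(-1,2).mean(0).astype(int).tolist())))
    return out
def hsv(s): return cv2.cvtColor(s["pixels"],cv2.COLOR_RGB2HSV)
E
python3 - <<'E'
from h import *
s=load("top0"); H=hsv(s)
for p in [(183,179),(206,179),(152,224),(260,162),(256,188),(243,200),(310,162),(305,221),(398,224),(421,226),(270,200),(136,285),(100,230)]:
    print(p,H[p[1],p[0]])
h,S,V=H[...,0].astype(int),H[...,1].astype(int),H[...,2].astype(int)
print("pale",*rects(s,(S<110)&(V>140)&(h>20)&(h<50),.032,roi=(110,140,235,265)),sep="\n")
print("wedge",*rects(s,(V<100),.03,roi=(110,185,170,265)),sep="\n")
print("packer",*rects(s,(V<85)&(h<20),.092,roi=(232,150,285,200)),sep="\n")
print("blue",*rects(s,(h>95)&(h<125)&(S>120),.06,roi=(225,145,360,250)),sep="\n")
print("wood",*rects(s,(h<20)&(S>120)&(V>110),.082,roi=(242,157,344,238)),sep="\n")
print("yel",*rects(s,(h>23)&(h<35)&(S>150),.1,roi=(370,195,440,250)),sep="\n")
big=cv2.resize(s["pixels"][140:260,225:445],None,fx=3.6,fy=3.6,interpolation=cv2.INTER_CUBIC)
cv2.imwrite("pics/c1.png",big[:,:,::-1])
E
```

```text
(183, 179) [ 34  53 168]
(206, 179) [ 37  53 173]
(152, 224) [ 13 153  90]
(260, 162) [  9 136  71]
(256, 188) [ 11 147  73]
(243, 200) [ 57  14 180]
(310, 162) [ 14 168 152]
(305, 221) [ 14 167 147]
(398, 224) [ 31 206 170]
(421, 226) [  2 221 164]
(270, 200) [ 51  20 179]
(136, 285) [111 161 155]
(100, 230) [ 14 151 160]
pale
(0.4398, 0.3458, 154, 30, 4.7, (179, 230))
(0.4438, 0.2575, 156, 31, -10.9, (206, 229))
(0.6135, 0.3442, 156, 31, 8.5, (182, 179))
(0.6177, 0.2664, 156, 31, 7.0, (205, 179))
wedge
(0.4612, 0.4348, 178, 65, -1.8, (152, 222))
packer
(0.5774, 0.0885, 112, 39, 80.9, (257, 187))
(0.6601, 0.0825, 113, 39, 85.0, (257, 162))
blue
(0.553, -0.0267, 357, 275, 88.3, (299, 218))
(0.6909, -0.024, 343, 7, 88.3, (291, 155))
wood
(0.4738, -0.0707, 156, 29, -84.3, (305, 220))
(0.613, -0.1702, 119, 16, -0.5, (336, 178))
(0.6659, -0.0757, 167, 24, 88.3, (307, 161))
yel
(0.4595, -0.4341, 52, 52, 88.4, (420, 225))
(0.4614, -0.359, 100, 81, 1.9, (396, 227))
```

View pics/c1.png

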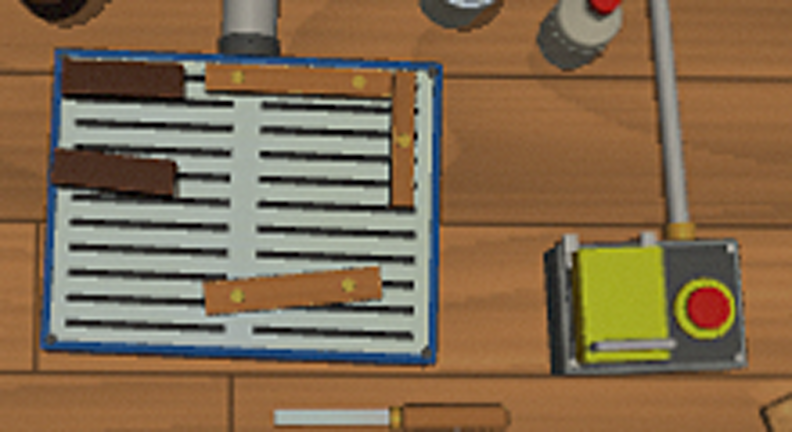

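The crop shows the packers left of the fence at crop pixels (125,78) and (112,172). The cover is shut, with its bar at (635,343), and the stop button is at (708,308). Next I'll plan the moves.

```bash
cat >> h.py <<'E'
DC=np.array([.5548,-.0274]); DY=np.deg2rad(-1.7)
def dk(x,y):  # deck mm -> world m
    c,s=np.cos(DY),np.sin(DY); return DC+np.array([c*x-s*y,s*x+c*y])/1000
def plan(calls,start=None):
    """calls: lists of (x,y,z,yaw_deg); prints tool shifts cm + twist for each row, relative to call start"""
    if start is None:
        o=env.get_obs(); r=R(o["tcp_rot"]); start=(*o["tool_pos"],np.rad2deg(np.arctan2(r[1,0],r[0,0])))
        print("start",np.round(start,3),"q7",round(o["joints"][6],2),"t",round(o["time"],1))
    p=start
    for c in calls:
        t=np.deg2rad(p[3]); out=[]
        for w in c:
            d=np.array(w[:3])-p[:3]
            x=d[0]*np.cos(t)+d[1]*np.sin(t); y=d[0]*np.sin(t)-d[1]*np.cos(t)
            out.append("x %.2f y %.2f z %.2f tw %.3f"%(x*100,y*100,-d[2]*100,-np.deg2rad(w[3]-p[3])))
        print(" | ".join(out)); p=c[-1]
E
python3 - <<'E'
from h import *
a=(.50,-.10,.25,100)
x,y=dk(57,-45)
plan([[a],[(.6177,.2664,.16,187)],[(.6177,.2664,.036,187)],[(.6177,.2664,.16,187)],[(x,y,.17,88.3)],[(x,y,.098,88.3)]])
E
```

```text
start [ 0.184 -0.623  0.255 16.435] q7 -0.06 t 0.1
x 45.13 y -41.22 z 0.53 tw -1.458
x 34.04 y 17.95 z 9.00 tw -1.518
x -0.00 y 0.00 z 12.40 tw -0.000
x -0.00 y 0.00 z -12.40 tw -0.000
x 4.87 y -33.70 z -1.00 tw 1.723
x 0.00 y 0.00 z 7.20 tw -0.000
```

{"name": "jog_arm", "arguments": {"steps": [{"x": 45,"y": -41,"z": 0.5,"twist": -1.46,"gripper": 0.4},{"x": 45,"y": -41,"z": 0.5,"twist": -1.46,"gripper": 0.4},{"x": 45,"y": -41,"z": 0.5,"twist": -1.46,"gripper": 0.4},{"x": 45,"y": -41,"z": 0.5,"twist": -1.46,"gripper": 0.4},{"x": 45,"y": -41,"z": 0.5,"twist": -1.46,"gripper": 0.4},{"x": 45,"y": -41,"z": 0.5,"twist": -1.46,"gripper": 0.4},{"x": 45,"y": -41,"z": 0.5,"twist": -1.46,"gripper": 0.4},{"x": 45,"y": -41,"z": 0.5,"twist": -1.46,"gripper": 0.4},{"x": 45,"y": -41,"z": 0.5,"twist": -1.46,"gripper": 0.4},{"x": 45,"y": -41,"z": 0.5,"twist": -1.46,"gripper": 0.4},{"x": 45,"y": -41,"z": 0.5,"twist": -1.46,"gripper": 0.4},{"x": 45,"y": -41,"z": 0.5,"twist": -1.46,"gripper": 0.4}]}}

```text
time: 1.3
tool_pos: [0.4953, -0.1087, 0.2513]
tcp_rot: [2.018, 2.407, -0.001]
contact_force: [1.9, 0.0, -0.6]
width: 0.0596
finger_force: 0.0
```

{"name": "jog_arm", "arguments": {"steps": [{"x": 34,"y": 18,"z": 9,"twist": -1.518},{"x": 34,"y": 18,"z": 9,"twist": -1.518},{"x": 34,"y": 18,"z": 9,"twist": -1.518},{"x": 34,"y": 18,"z": 9,"twist": -1.518},{"x": 34,"y": 18,"z": 9,"twist": -1.518},{"x": 34,"y": 18,"z": 9,"twist": -1.518},{"x": 34,"y": 18,"z": 9,"twist": -1.518},{"x": 34,"y": 18,"z": 9,"twist": -1.518},{"x": 34,"y": 18,"z": 9,"twist": -1.518},{"x": 34,"y": 18,"z": 9,"twist": -1.518},{"x": 34,"y": 18,"z": 9,"twist": -1.518},{"x": 34,"y": 18,"z": 9,"twist": -1.518}]}}

```text
schema error: expected keys gripper, x, y, z, twist
```

```bash
cat >> h.py <<'E'
def pale(s,z=.032,roi=(110,140,235,265)):
    H=hsv(s).astype(int); h,S,V=H[...,0],H[...,1],H[...,2]
    return rects(s,(S<110)&(V>130)&(h>20)&(h<50),z,300,roi)
E
python3 - <<'E'
from h import *
obs(); s=shot("wrist","w1")
print(*pale(s,.032,(0,0,560,420)),sep="\n")
plan([[(.6177,.2664,.036,187)]])
E
```

```text
{'time': 1.3, 'tool_pos': [0.495, -0.109, 0.251], 'tcp_rot': [2.018, 2.407, -0.001], 'contact_force': [1.888, 0.045, -0.565], 'width': 0.06, 'joints': [0.793, 0.051, -0.644, 1.787, 0.032, 1.314, 0.316]}
[[-0.175, 0.985, -0.0], [0.985, 0.175, -0.001], [-0.001, -0.0, -1.0]]
(0.4263, -0.0781, 110, 14, 87.7, (220, 145))
(0.5881, -0.0312, 275, 194, 88.2, (378, 122))
(0.4776, 0.0444, 55, 19, 88.2, (290, 31))
(0.4467, -0.0339, 202, 25, 88.2, (251, 82))
(0.4314, 0.0295, 66, 11, 89.3, (238, 37))
start [ 4.99000e-01 -9.90000e-02  2.52000e-01  1.00722e+02] q7 0.31 t 1.4
x 33.67 y 18.43 z 21.57 tw -1.506
```

View pics/w1.png

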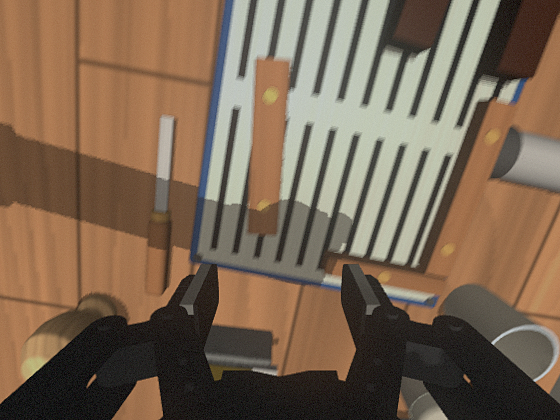

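The wrist view shows the deck with the batten at (268,145), the end rail at (385,275) and the fence at (480,190). The calibration agrees with the top view. The last move was refused because every row needs all its keys, so I'll repeat it.

{"name": "jog_arm", "arguments": {"steps": [{"x": 34,"y": 18,"z": 9,"twist": -1.506,"gripper": 0.4},{"x": 34,"y": 18,"z": 9,"twist": -1.506,"gripper": 0.4},{"x": 34,"y": 18,"z": 9,"twist": -1.506,"gripper": 0.4},{"x": 34,"y": 18,"z": 9,"twist": -1.506,"gripper": 0.4},{"x": 34,"y": 18,"z": 9,"twist": -1.506,"gripper": 0.4},{"x": 34,"y": 18,"z": 9,"twist": -1.506,"gripper": 0.4},{"x": 34,"y": 18,"z": 9,"twist": -1.506,"gripper": 0.4},{"x": 34,"y": 18,"z": 9,"twist": -1.506,"gripper": 0.4},{"x": 34,"y": 18,"z": 9,"twist": -1.506,"gripper": 0.4},{"x": 34,"y": 18,"z": 9,"twist": -1.506,"gripper": 0.4},{"x": 34,"y": 18,"z": 9,"twist": -1.506,"gripper": 0.4},{"x": 34,"y": 18,"z": 9,"twist": -1.506,"gripper": 0.4}]}}

```text
time: 2.55
tool_pos: [0.6126, 0.2552, 0.1608]
tcp_rot: [0.168, -3.136, 0.001]
contact_force: [0.3, 0.4, 0.3]
width: 0.0597
finger_force: 0.0
```

```bash
python3 - <<'E'
from h import *
s=shot("wrist","w2")
print(*pale(s,.032,(0,0,560,420)),sep="\n")
plan([[(.6177,.2664,.036,187)]])
E
```

```text
(0.6612, 0.272, 68, 32, 6.2, (293, 267))
(0.6568, 0.0768, 105, 95, 89.2, (69, 230))
(0.5855, 0.2632, 41, 31, 6.2, (293, 180))
(0.6066, 0.3435, 146, 32, 9.7, (388, 205))
(0.5525, 0.2589, 24, 11, 6.5, (292, 138))
(0.4851, 0.3498, 71, 32, 4.5, (431, 52))
(0.49, 0.2497, 70, 31, -11.3, (291, 44))
(0.5205, 0.0874, 99, 92, -2.7, (65, 66))
start [ 6.13000e-01  2.55000e-01  1.61000e-01 -1.73845e+02] q7 0.91 t 2.6
x -0.62 y 1.08 z 12.51 tw -6.298
```

{"name": "jog_arm", "arguments": {"steps": [{"x": 0,"y": 0,"z": 0,"twist": 0,"gripper": 0.4},{"x": 0,"y": 0,"z": 0,"twist": 0,"gripper": 0.4}]}}

```text
time: 2.8
tool_pos: [0.6128, 0.2553, 0.1616]
tcp_rot: [-0.172, 3.136, -0.001]
contact_force: [-0.0, 0.2, 0.0]
width: 0.06
finger_force: 0.0
```

```bash
python3 - <<'E'
from h import *
x,y=dk(57,-45)
plan([[(.6177,.2667,.036,-173.8)],[(.6177,.2667,.16,-173.8)],[(x,y,.17,88.3-360)],[(x,y,.098,88.3-360)]])
E
```

```text
start [ 6.13000e-01  2.55000e-01  1.62000e-01 -1.73727e+02] q7 0.92 t 2.8
x -0.62 y 1.07 z 12.56 tw 0.001
x -0.00 y 0.00 z -12.40 tw -0.000
x 4.40 y -33.80 z -1.00 tw 1.709
x 0.00 y 0.00 z 7.20 tw -0.000
```

{"name": "jog_arm", "arguments": {"grip_force": 50, "steps": [{"x": -0.6,"y": 1.1,"z": 4,"twist": 0,"gripper": 0.4},{"x": -0.6,"y": 1.1,"z": 8.5,"twist": 0,"gripper": 0.4},{"x": -0.6,"y": 1.1,"z": 12.5,"twist": 0,"gripper": 0.4},{"x": -0.6,"y": 1.1,"z": 12.5,"twist": 0,"gripper": 0.4},{"x": -0.6,"y": 1.1,"z": 12.5,"twist": 0,"gripper": 0.4},{"x": -0.6,"y": 1.1,"z": 12.5,"twist": 0,"gripper": -1},{"x": -0.6,"y": 1.1,"z": 12.5,"twist": 0,"gripper": -1},{"x": -0.6,"y": 1.1,"z": 12.5,"twist": 0,"gripper": -1},{"x": -0.6,"y": 1.1,"z": 12.5,"twist": 0,"gripper": -1}]}}

```text
time: 3.7
tool_pos: [0.6191, 0.2684, 0.0396]
tcp_rot: [-0.174, 3.132, 0.002]
contact_force: [0.1, -0.6, 6.8]
width: 0.0309
finger_force: 51.5
```

{"name": "jog_arm", "arguments": {"steps": [{"x": 0,"y": 0,"z": -5,"twist": 0,"gripper": -1},{"x": 0,"y": 0,"z": -10,"twist": 0,"gripper": -1},{"x": 0,"y": 0,"z": -13.4,"twist": 0,"gripper": -1},{"x": 0,"y": 0,"z": -13.4,"twist": 0,"gripper": -1}]}}

```text
time: 4.1
tool_pos: [0.6199, 0.2698, 0.178]
tcp_rot: [-0.174, 3.126, 0.006]
contact_force: [-0.0, 0.9, -0.5]
width: 0.0306
finger_force: 50.6
```

{"name": "jog_arm", "arguments": {"steps": [{"x": 4.4,"y": -33.8,"z": 0,"twist": 1.709,"gripper": -1},{"x": 4.4,"y": -33.8,"z": 0,"twist": 1.709,"gripper": -1},{"x": 4.4,"y": -33.8,"z": 0,"twist": 1.709,"gripper": -1},{"x": 4.4,"y": -33.8,"z": 0,"twist": 1.709,"gripper": -1},{"x": 4.4,"y": -33.8,"z": 0,"twist": 1.709,"gripper": -1},{"x": 4.4,"y": -33.8,"z": 0,"twist": 1.709,"gripper": -1},{"x": 4.4,"y": -33.8,"z": 0,"twist": 1.709,"gripper": -1},{"x": 4.4,"y": -33.8,"z": 0,"twist": 1.709,"gripper": -1},{"x": 4.4,"y": -33.8,"z": 0,"twist": 1.709,"gripper": -1},{"x": 4.4,"y": -33.8,"z": 0,"twist": 1.709,"gripper": -1},{"x": 4.4,"y": -33.8,"z": 0,"twist": 1.709,"gripper": -1},{"x": 4.4,"y": -33.8,"z": 0,"twist": 1.709,"gripper": -1}]}}

```text
time: 5.3
tool_pos: [0.6108, -0.0733, 0.1702]
tcp_rot: [2.256, 2.186, -0.001]
contact_force: [-0.5, -0.5, -1.0]
width: 0.0309
finger_force: 50.6
```

{"name": "jog_arm", "arguments": {"steps": [{"x": 0,"y": 0,"z": 0,"twist": 0,"gripper": -1},{"x": 0,"y": 0,"z": 0,"twist": 0,"gripper": -1}]}}

```text
time: 5.5
tool_pos: [0.6109, -0.0733, 0.1703]
tcp_rot: [-2.249, -2.193, 0.001]
contact_force: [-0.6, 0.6, -0.7]
width: 0.0309
finger_force: 50.6
```

```bash
python3 - <<'E'
from h import *
x,y=dk(57,-45)
plan([[(x,y,.098,88.3)]])
s=shot("wrist","w3"); t=shot("top","t3"); print(*pale(t),sep="\n")
E
```

```text
start [ 6.1100e-01 -7.3000e-02  1.7000e-01  8.8556e+01] q7 -0.12 t 5.5
x -0.08 y -0.05 z 7.23 tw 0.004
(0.4398, 0.3447, 154, 32, 4.6, (180, 230))
(0.4438, 0.2577, 156, 32, -11.1, (206, 229))
(0.6122, 0.3428, 159, 32, 9.7, (182, 179))
```

View pics/w3.png

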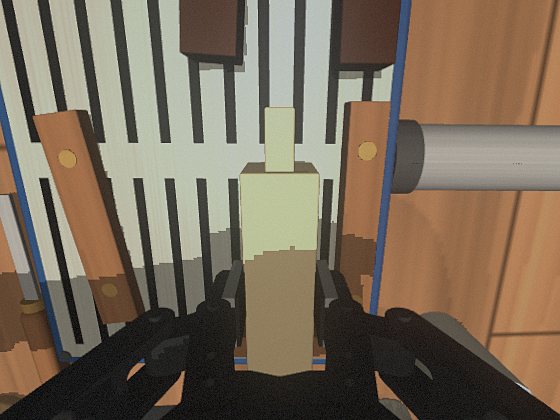

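The wrist view shows the blank held square between the pads, its tongue at (280,130), with the fence to the right at (360,200). I'll lower it, release it and push it home.

{"name": "jog_arm", "arguments": {"steps": [{"x": 0,"y": 0,"z": 4,"twist": 0,"gripper": -1},{"x": 0,"y": 0,"z": 6.5,"twist": 0,"gripper": -1},{"x": 0,"y": 0,"z": 7.1,"twist": 0,"gripper": -1},{"x": 0,"y": 0,"z": 7.1,"twist": 0,"gripper": -1},{"x": 0,"y": 0,"z": 7.1,"twist": 0,"gripper": 0.05},{"x": 0,"y": 0,"z": 7.1,"twist": 0,"gripper": 0.05},{"x": 0,"y": 0,"z": 7.1,"twist": 0,"gripper": 0.05},{"x": 0,"y": 0,"z": 4,"twist": 0,"gripper": 0.05},{"x": 0,"y": 0,"z": 1.5,"twist": 0,"gripper": 0.05},{"x": 0,"y": 0,"z": 1.5,"twist": 0,"gripper": -1},{"x": 0,"y": -4.2,"z": 1.5,"twist": 0,"gripper": -1},{"x": 0,"y": -4.2,"z": 1.5,"twist": 0,"gripper": -1}]}}

```text
time: 6.8
tool_pos: [0.5633, -0.0719, 0.1525]
tcp_rot: [-2.247, -2.188, 0.011]
contact_force: [-0.2, -1.0, -0.3]
width: 0.0013
finger_force: 0.0
```

{"name": "jog_arm", "arguments": {"steps": [{"x": 0,"y": 0,"z": 0,"twist": 0,"gripper": -1},{"x": 0,"y": 0,"z": 4,"twist": 0,"gripper": -1},{"x": 0,"y": 0,"z": 5.5,"twist": 0,"gripper": -1},{"x": 0,"y": 0,"z": 5.5,"twist": 0,"gripper": -1},{"x": 0,"y": 1,"z": 5.5,"twist": 0,"gripper": -1},{"x": 0,"y": 1.7,"z": 5.5,"twist": 0,"gripper": -1},{"x": 0,"y": 2.4,"z": 5.5,"twist": 0,"gripper": -1},{"x": 0,"y": 2.8,"z": 5.5,"twist": 0,"gripper": -1},{"x": 0,"y": 3.1,"z": 5.5,"twist": 0,"gripper": -1},{"x": 0,"y": 3.1,"z": 5.5,"twist": 0,"gripper": -1}]}}

```text
time: 7.8
tool_pos: [0.6007, -0.073, 0.1005]
tcp_rot: [2.251, 2.191, 0.001]
contact_force: [-0.3, -0.6, -0.6]
width: -0.0001
finger_force: 0.0
```

```bash
python3 - <<'E'
from h import *
obs(); s=shot("wrist","w4")
x,y=dk(53.5,-45); print(x,y)
E
```

```text
{'time': 7.8, 'tool_pos': [0.601, -0.073, 0.101], 'tcp_rot': [2.251, 2.191, 0.001], 'contact_force': [-0.337, -0.56, -0.626], 'width': -0.0, 'joints': [0.583, 0.418, -0.619, 1.724, 0.269, 1.086, -0.149]}
[[0.027, 1.0, 0.001], [1.0, -0.027, 0.0], [0.0, 0.001, -1.0]]
0.6069414715325571 -0.07396733776392571
```

View pics/w4.png

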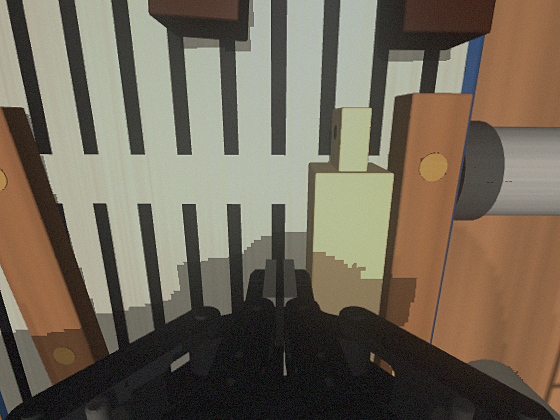

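The blank lies flat and parallel to the fence. Its edge at (390,200) is almost touching the fence at (395,180), with the pusher just behind. I'll push on gently.

{"name": "jog_arm", "arguments": {"steps": [{"x": 0,"y": 0.4,"z": 0,"twist": 0,"gripper": -1},{"x": 0,"y": 0.7,"z": 0,"twist": 0,"gripper": -1},{"x": 0,"y": 0.7,"z": 0,"twist": 0,"gripper": -1}]}}

```text
time: 8.15
tool_pos: [0.6075, -0.0733, 0.1004]
tcp_rot: [2.251, 2.191, 0.0]
contact_force: [0.2, -0.7, -0.3]
width: 0.0001
finger_force: 0.0
```

{"name": "jog_arm", "arguments": {"steps": [{"x": 0,"y": 0.2,"z": 0,"twist": 0,"gripper": -1},{"x": 0,"y": 0.4,"z": 0,"twist": 0,"gripper": -1},{"x": 0,"y": 0.4,"z": 0,"twist": 0,"gripper": -1}]}}

```text
time: 8.45
tool_pos: [0.6085, -0.0733, 0.1001]
tcp_rot: [-2.248, -2.188, 0.008]
contact_force: [-9.4, 0.2, 7.1]
width: -0.0001
finger_force: 4.5
```

```bash
python3 - <<'E'
from h import *
o=obs()
s=shot("top","t4"); print(*pale(s),sep="\n"); print(pale(s,.092,(262,160,330,235)))
p=o["tool_pos"]
g=(.4438,.2577); w=(.52,.05)
plan([[(*p[:2],.16,88.5)],[(*g,.16,168.9)],[(*g,.038,168.9)]])
E
```

```text
{'time': 8.45, 'tool_pos': [0.609, -0.073, 0.1], 'tcp_rot': [-2.248, -2.188, 0.008], 'contact_force': [-9.423, 0.184, 7.112], 'width': -0.0, 'joints': [0.571, 0.438, -0.614, 1.698, 0.278, 1.101, -0.154]}
[[0.027, 1.0, -0.007], [1.0, -0.027, -0.0], [-0.001, -0.007, -1.0]]
(0.4397, 0.3448, 154, 32, 4.7, (180, 231))
(0.4447, 0.2573, 157, 31, -10.9, (206, 229))
(0.6122, 0.3428, 159, 32, 9.7, (182, 179))
[]
start [ 6.0900e-01 -7.3000e-02  1.0000e-01  8.8455e+01] q7 -0.15 t 8.5
x -0.00 y 0.00 z -5.98 tw -0.001
x 32.66 y -17.33 z -0.00 tw -1.403
x 0.00 y 0.00 z 12.20 tw -0.000
```

{"name": "jog_arm", "arguments": {"steps": [{"x": 0,"y": -0.8,"z": 0,"twist": 0,"gripper": -1},{"x": 0,"y": -0.8,"z": -3.5,"twist": 0,"gripper": -1},{"x": 0,"y": -0.8,"z": -6,"twist": 0,"gripper": 0.4}]}}

```text
time: 8.8
tool_pos: [0.6031, -0.0731, 0.1613]
tcp_rot: [2.251, 2.191, 0.001]
contact_force: [0.1, 0.4, 0.4]
width: 0.0136
finger_force: 0.0
```

{"name": "jog_arm", "arguments": {"steps": [{"x": 32.7,"y": -16.8,"z": 0,"twist": -1.403,"gripper": 0.4},{"x": 32.7,"y": -16.8,"z": 0,"twist": -1.403,"gripper": 0.4},{"x": 32.7,"y": -16.8,"z": 0,"twist": -1.403,"gripper": 0.4},{"x": 32.7,"y": -16.8,"z": 0,"twist": -1.403,"gripper": 0.4},{"x": 32.7,"y": -16.8,"z": 0,"twist": -1.403,"gripper": 0.4},{"x": 32.7,"y": -16.8,"z": 0,"twist": -1.403,"gripper": 0.4},{"x": 32.7,"y": -16.8,"z": 0,"twist": -1.403,"gripper": 0.4},{"x": 32.7,"y": -16.8,"z": 0,"twist": -1.403,"gripper": 0.4},{"x": 32.7,"y": -16.8,"z": 0,"twist": -1.403,"gripper": 0.4},{"x": 32.7,"y": -16.8,"z": 0,"twist": -1.403,"gripper": 0.4},{"x": 32.7,"y": -16.8,"z": 0,"twist": -1.403,"gripper": 0.4},{"x": 32.7,"y": -16.8,"z": 0,"twist": -1.403,"gripper": 0.4}]}}

```text
time: 10.0
tool_pos: [0.4441, 0.2581, 0.1603]
tcp_rot: [0.308, 3.126, 0.0]
contact_force: [-0.2, -0.7, -0.3]
width: 0.0596
finger_force: 0.0
```

```bash
python3 - <<'E'
from h import *
obs(); s=shot("wrist","w5"); print(*pale(s,.032,(0,0,560,420)),sep="\n")
g=(.4442,.2575); x,y=dk(26,-45)
plan([[(*g,.038,168.9)],[(*g,.17,168.9)],[(x,y,.17,88.3)]])
E
```

```text
{'time': 10.0, 'tool_pos': [0.444, 0.258, 0.16], 'tcp_rot': [0.308, 3.126, 0.0], 'contact_force': [-0.162, -0.723, -0.251], 'width': 0.06, 'joints': [0.391, 0.239, -1.068, 1.878, 0.229, 1.156, 0.615]}
[[-0.981, 0.195, 0.001], [0.195, 0.981, -0.0], [-0.001, 0.0, -1.0]]
(0.6577, 0.3535, 55, 33, -10.5, (413, 397))
(0.5427, -0.0062, 67, 18, 88.8, (25, 361))
(0.5177, 0.0221, 98, 18, 88.1, (42, 335))
(0.5008, 0.0585, 147, 43, -87.7, (83, 307))
(0.4666, 0.0577, 119, 18, 88.3, (60, 281))
(0.4425, 0.0539, 85, 14, 88.1, (43, 257))
(0.4933, 0.2511, 58, 29, -35.5, (283, 272))
(0.4057, 0.2659, 77, 31, -10.2, (280, 164))
(0.4393, 0.3467, 156, 32, 4.1, (385, 178))
start [4.44000e-01 2.58000e-01 1.60000e-01 1.68739e+02] q7 0.62 t 10.1
x -0.01 y -0.05 z 12.23 tw -0.003
x 0.00 y 0.00 z -13.20 tw -0.000
x -19.64 y -29.84 z -0.00 tw 1.407
```

{"name": "jog_arm", "arguments": {"steps": [{"x": 0,"y": 0,"z": 4.5,"twist": 0,"gripper": 0.4},{"x": 0,"y": 0,"z": 9,"twist": 0,"gripper": 0.4},{"x": 0,"y": 0,"z": 12.2,"twist": 0,"gripper": 0.4},{"x": 0,"y": 0,"z": 12.2,"twist": 0,"gripper": 0.4},{"x": 0,"y": 0,"z": 12.2,"twist": 0,"gripper": -1},{"x": 0,"y": 0,"z": 12.2,"twist": 0,"gripper": -1},{"x": 0,"y": 0,"z": 12.2,"twist": 0,"gripper": -1},{"x": 0,"y": 0,"z": 12.2,"twist": 0,"gripper": -1},{"x": 0,"y": 0,"z": 8,"twist": 0,"gripper": -1},{"x": 0,"y": 0,"z": 3,"twist": 0,"gripper": -1},{"x": 0,"y": 0,"z": -1,"twist": 0,"gripper": -1},{"x": 0,"y": 0,"z": -1,"twist": 0,"gripper": -1}]}}

```text
time: 11.25
tool_pos: [0.4472, 0.2606, 0.1765]
tcp_rot: [0.305, 3.116, 0.006]
contact_force: [0.0, 0.5, -1.3]
width: 0.031
finger_force: 50.3
```

{"name": "jog_arm", "arguments": {"steps": [{"x": -19.6,"y": -29.8,"z": 0,"twist": 1.407,"gripper": -1},{"x": -19.6,"y": -29.8,"z": 0,"twist": 1.407,"gripper": -1},{"x": -19.6,"y": -29.8,"z": 0,"twist": 1.407,"gripper": -1},{"x": -19.6,"y": -29.8,"z": 0,"twist": 1.407,"gripper": -1},{"x": -19.6,"y": -29.8,"z": 0,"twist": 1.407,"gripper": -1},{"x": -19.6,"y": -29.8,"z": 0,"twist": 1.407,"gripper": -1},{"x": -19.6,"y": -29.8,"z": 0,"twist": 1.407,"gripper": -1},{"x": -19.6,"y": -29.8,"z": 0,"twist": 1.407,"gripper": -1},{"x": -19.6,"y": -29.8,"z": 0,"twist": 1.407,"gripper": -1},{"x": -19.6,"y": -29.8,"z": 0,"twist": 1.407,"gripper": -1},{"x": -19.6,"y": -29.8,"z": 0,"twist": 1.407,"gripper": -1},{"x": -19.6,"y": -29.8,"z": 0,"twist": 1.407,"gripper": -1}]}}

```text
time: 12.45
tool_pos: [0.5784, -0.072, 0.1702]
tcp_rot: [2.254, 2.189, -0.001]
contact_force: [0.3, 0.4, 0.4]
width: 0.0309
finger_force: 50.3
```

```bash
python3 - <<'E'
from h import *
o=obs(); s=shot("wrist","w6"); x,y=dk(26,-45)
plan([[(x,y,.099,88.3)]])
print(proj(s,[[x,y-.0+.055,.165]]), [r for r in pale(s,.15,(0,0,560,420))])
print(pale(shot("top","t6")))
E
```

```text
{'time': 12.45, 'tool_pos': [0.578, -0.072, 0.17], 'tcp_rot': [2.254, 2.189, -0.001], 'contact_force': [0.331, 0.381, 0.374], 'width': 0.031, 'joints': [0.649, 0.306, -0.673, 1.712, 0.203, 1.195, -0.106]}
[[0.029, 1.0, -0.0], [1.0, -0.029, -0.0], [-0.0, -0.0, -1.0]]
start [ 5.7800e-01 -7.2000e-02  1.7000e-01  8.8311e+01] q7 -0.11 t 12.5
x -0.12 y 0.11 z 7.12 tw 0.000
[[277.45914336 177.10639782]] [(0.6209, -0.0516, 79, 22, 88.3, (375, 230)), (0.5805, 0.0019, 40, 13, 88.2, (278, 114)), (0.6419, 0.015, 12, 8, 88.0, (430, 85)), (0.5779, -0.0073, 110, 108, -1.7, (266, 110)), (0.5181, 0.027, 43, 10, 88.4, (119, 57)), (0.5042, 0.0279, 42, 10, 88.2, (83, 56)), (0.4966, -0.008, 115, 20, 88.4, (77, 158))]
[(0.4397, 0.3448, 154, 32, 4.7, (180, 230)), (0.6122, 0.3432, 159, 33, 10.0, (182, 179))]
```

{"name": "jog_arm", "arguments": {"steps": [{"x": -0.1,"y": 0.1,"z": 4,"twist": 0,"gripper": -1},{"x": -0.1,"y": 0.1,"z": 6.5,"twist": 0,"gripper": -1},{"x": -0.1,"y": 0.1,"z": 7.1,"twist": 0,"gripper": -1},{"x": -0.1,"y": 0.1,"z": 7.1,"twist": 0,"gripper": -1},{"x": -0.1,"y": 0.1,"z": 7.1,"twist": 0,"gripper": 0.05},{"x": -0.1,"y": 0.1,"z": 7.1,"twist": 0,"gripper": 0.05},{"x": -0.1,"y": 0.1,"z": 7.1,"twist": 0,"gripper": 0.05},{"x": -0.1,"y": 0.1,"z": 4,"twist": 0,"gripper": 0.05},{"x": -0.1,"y": 0.1,"z": 1.5,"twist": 0,"gripper": 0.05},{"x": -0.1,"y": 0.1,"z": 1.5,"twist": 0,"gripper": -1},{"x": -0.1,"y": -4.1,"z": 1.5,"twist": 0,"gripper": -1},{"x": -0.1,"y": -4.1,"z": 1.5,"twist": 0,"gripper": -1}]}}

```text
time: 13.75
tool_pos: [0.5318, -0.0715, 0.1526]
tcp_rot: [-2.251, -2.183, 0.011]
contact_force: [-1.0, -0.6, 0.1]
width: 0.0011
finger_force: 0.0
```

{"name": "jog_arm", "arguments": {"steps": [{"x": 0,"y": 0,"z": 0,"twist": 0,"gripper": -1},{"x": 0,"y": 0,"z": 4,"twist": 0,"gripper": -1},{"x": 0,"y": 0,"z": 5.5,"twist": 0,"gripper": -1},{"x": 0,"y": 0,"z": 5.5,"twist": 0,"gripper": -1},{"x": 0,"y": 1,"z": 5.5,"twist": 0,"gripper": -1},{"x": 0,"y": 1.7,"z": 5.5,"twist": 0,"gripper": -1},{"x": 0,"y": 2.4,"z": 5.5,"twist": 0,"gripper": -1},{"x": 0,"y": 3,"z": 5.5,"twist": 0,"gripper": -1},{"x": 0,"y": 3.4,"z": 5.5,"twist": 0,"gripper": -1},{"x": 0,"y": 3.7,"z": 5.5,"twist": 0,"gripper": -1},{"x": 0,"y": 4,"z": 5.5,"twist": 0,"gripper": -1},{"x": 0,"y": 4,"z": 5.5,"twist": 0,"gripper": -1}]}}

```text
time: 14.95
tool_pos: [0.5764, -0.073, 0.1002]
tcp_rot: [-2.254, -2.185, 0.004]
contact_force: [-3.8, -0.1, 4.3]
width: 0.0002
finger_force: 2.3
```

```bash
python3 - <<'E'
from h import *
o=obs(); print(pale(shot("top","t7"))); shot("wrist","w7")
p=o["tool_pos"]; g=(.6125,.3432)
plan([[(p[0]-.008,p[1],.16,88.5)],[(*g,.16,189.9)],[(*g,.038,189.9)]])
E
```

```text
{'time': 14.95, 'tool_pos': [0.576, -0.073, 0.1], 'tcp_rot': [-2.254, -2.185, 0.004], 'contact_force': [-3.79, -0.132, 4.316], 'width': 0.0, 'joints': [0.63, 0.379, -0.654, 1.781, 0.26, 1.073, -0.147]}
[[0.031, 1.0, -0.004], [1.0, -0.031, -0.0], [-0.0, -0.004, -1.0]]
[(0.4397, 0.3448, 154, 32, 4.7, (180, 230)), (0.6122, 0.3428, 159, 33, 9.2, (182, 179))]
start [ 5.7600e-01 -7.3000e-02  1.0000e-01  8.8225e+01] q7 -0.15 t 15.1
x -0.02 y -0.80 z -5.98 tw -0.005
x 41.72 y 3.32 z -0.00 tw -1.770
x -0.00 y 0.00 z 12.20 tw -0.000
```

{"name": "jog_arm", "arguments": {"steps": [{"x": 0,"y": -0.8,"z": 0,"twist": 0,"gripper": -1},{"x": 0,"y": -0.8,"z": -3.5,"twist": 0,"gripper": -1},{"x": 0,"y": -0.8,"z": -6,"twist": 0,"gripper": 0.4}]}}

```text
time: 15.35
tool_pos: [0.5697, -0.0727, 0.1614]
tcp_rot: [2.255, 2.186, 0.002]
contact_force: [0.2, -0.0, 1.0]
width: 0.0132
finger_force: 0.0
```

{"name": "jog_arm", "arguments": {"steps": [{"x": 41.7,"y": 3.3,"z": 0,"twist": -1.765,"gripper": 0.4},{"x": 41.7,"y": 3.3,"z": 0,"twist": -1.765,"gripper": 0.4},{"x": 41.7,"y": 3.3,"z": 0,"twist": -1.765,"gripper": 0.4},{"x": 41.7,"y": 3.3,"z": 0,"twist": -1.765,"gripper": 0.4},{"x": 41.7,"y": 3.3,"z": 0,"twist": -1.765,"gripper": 0.4},{"x": 41.7,"y": 3.3,"z": 0,"twist": -1.765,"gripper": 0.4},{"x": 41.7,"y": 3.3,"z": 0,"twist": -1.765,"gripper": 0.4},{"x": 41.7,"y": 3.3,"z": 0,"twist": -1.765,"gripper": 0.4},{"x": 41.7,"y": 3.3,"z": 0,"twist": -1.765,"gripper": 0.4},{"x": 41.7,"y": 3.3,"z": 0,"twist": -1.765,"gripper": 0.4},{"x": 41.7,"y": 3.3,"z": 0,"twist": -1.765,"gripper": 0.4},{"x": 41.7,"y": 3.3,"z": 0,"twist": -1.765,"gripper": 0.4}]}}

```text
time: 16.55
tool_pos: [0.6156, 0.3435, 0.1602]
tcp_rot: [-0.266, 3.129, 0.001]
contact_force: [-0.0, -0.1, 0.2]
width: 0.06
finger_force: 0.0
```

```bash
python3 - <<'E'
from h import *
obs(); s=shot("wrist","w8"); print(*pale(s,.032,(0,0,560,420)),sep="\n")
g=(.6125,.3430); x,y=dk(-6,-45)
plan([[(*g,.038,189.7)],[(*g,.17,189.7)],[(x,y,.17,88.3)]])
E
```

```text
{'time': 16.55, 'tool_pos': [0.616, 0.344, 0.16], 'tcp_rot': [-0.266, 3.129, 0.001], 'contact_force': [-0.047, -0.09, 0.188], 'width': 0.06, 'joints': [0.108, 0.711, -1.016, 1.388, 0.602, 1.368, 0.826]}
[[-0.986, -0.169, 0.001], [-0.169, 0.986, 0.001], [-0.001, 0.001, -1.0]]
(0.6597, 0.3532, 58, 31, 9.7, (283, 263))
(0.5716, 0.3378, 73, 32, 9.9, (282, 157))
(0.4908, 0.3496, 60, 32, 4.8, (318, 41))
start [ 6.16000e-01  3.43000e-01  1.60000e-01 -1.70127e+02] q7 0.83 t 16.6
x 0.32 y 0.04 z 12.21 tw -6.280
x -0.00 y 0.00 z -13.20 tw -0.000
x 13.41 y -39.83 z -0.00 tw 1.770
```

{"name": "jog_arm", "arguments": {"steps": [{"x": 0.3,"y": 0,"z": 4.5,"twist": 0,"gripper": 0.4},{"x": 0.3,"y": 0,"z": 9,"twist": 0,"gripper": 0.4},{"x": 0.3,"y": 0,"z": 12.2,"twist": 0,"gripper": 0.4},{"x": 0.3,"y": 0,"z": 12.2,"twist": 0,"gripper": 0.4},{"x": 0.3,"y": 0,"z": 12.2,"twist": 0,"gripper": -1},{"x": 0.3,"y": 0,"z": 12.2,"twist": 0,"gripper": -1},{"x": 0.3,"y": 0,"z": 12.2,"twist": 0,"gripper": -1},{"x": 0.3,"y": 0,"z": 12.2,"twist": 0,"gripper": -1},{"x": 0.3,"y": 0,"z": 8,"twist": 0,"gripper": -1},{"x": 0.3,"y": 0,"z": 3,"twist": 0,"gripper": -1},{"x": 0.3,"y": 0,"z": -1,"twist": 0,"gripper": -1},{"x": 0.3,"y": 0,"z": -1,"twist": 0,"gripper": -1}]}}

```text
time: 17.8
tool_pos: [0.6148, 0.3454, 0.1787]
tcp_rot: [-0.255, 3.121, 0.009]
contact_force: [0.4, 1.4, -0.8]
width: 0.0305
finger_force: 55.8
```

{"name": "jog_arm", "arguments": {"steps": [{"x": 13.4,"y": -39.8,"z": 0,"twist": 1.773,"gripper": -1},{"x": 13.4,"y": -39.8,"z": 0,"twist": 1.773,"gripper": -1},{"x": 13.4,"y": -39.8,"z": 0,"twist": 1.773,"gripper": -1},{"x": 13.4,"y": -39.8,"z": 0,"twist": 1.773,"gripper": -1},{"x": 13.4,"y": -39.8,"z": 0,"twist": 1.773,"gripper": -1},{"x": 13.4,"y": -39.8,"z": 0,"twist": 1.773,"gripper": -1},{"x": 13.4,"y": -39.8,"z": 0,"twist": 1.773,"gripper": -1},{"x": 13.4,"y": -39.8,"z": 0,"twist": 1.773,"gripper": -1},{"x": 13.4,"y": -39.8,"z": 0,"twist": 1.773,"gripper": -1},{"x": 13.4,"y": -39.8,"z": 0,"twist": 1.773,"gripper": -1},{"x": 13.4,"y": -39.8,"z": 0,"twist": 1.773,"gripper": -1},{"x": 13.4,"y": -39.8,"z": 0,"twist": 1.773,"gripper": -1}]}}

```text
time: 19.0
tool_pos: [0.5447, -0.0722, 0.1704]
tcp_rot: [2.271, 2.17, -0.0]
contact_force: [0.3, -0.2, -0.8]
width: 0.0306
finger_force: 56.0
```

```bash
python3 - <<'E'
from h import *
o=obs(); s=shot("wrist","w9"); x,y=dk(-6,-45)
plan([[(x,y,.099,88.3)]])
print(pale(shot("top","t9")))
E
```

```text
{'time': 19.0, 'tool_pos': [0.545, -0.072, 0.17], 'tcp_rot': [2.271, 2.17, -0.0], 'contact_force': [0.35, -0.169, -0.762], 'width': 0.031, 'joints': [0.781, 0.25, -0.789, 1.79, 0.192, 1.18, -0.112]}
[[0.045, 0.999, 0.0], [0.999, -0.045, -0.001], [-0.001, 0.0, -1.0]]
start [ 5.4500e-01 -7.2000e-02  1.7000e-01  8.7201e+01] q7 -0.12 t 19.1
x -0.00 y 0.27 z 7.14 tw -0.019
[(0.4398, 0.3447, 154, 32, 4.6, (180, 230))]
```

View pics/w9.png

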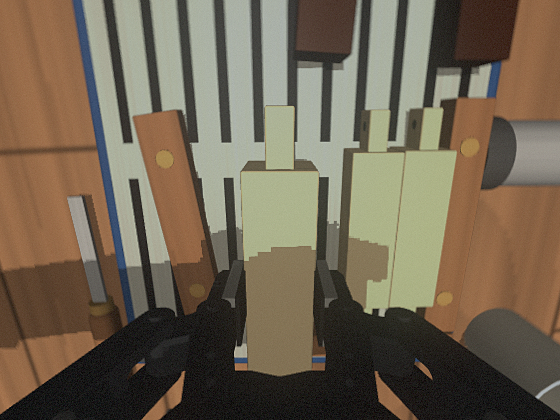

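The wrist view shows blank 3 held square at (280,240). Blanks 1 and 2 are seated tight against the fence at (425,230) and (370,230).

{"name": "jog_arm", "arguments": {"steps": [{"x": 0,"y": 0.3,"z": 4,"twist": -0.02,"gripper": -1},{"x": 0,"y": 0.3,"z": 6.5,"twist": -0.02,"gripper": -1},{"x": 0,"y": 0.3,"z": 7.1,"twist": -0.02,"gripper": -1},{"x": 0,"y": 0.3,"z": 7.1,"twist": -0.02,"gripper": -1},{"x": 0,"y": 0.3,"z": 7.1,"twist": -0.02,"gripper": 0.05},{"x": 0,"y": 0.3,"z": 7.1,"twist": -0.02,"gripper": 0.05},{"x": 0,"y": 0.3,"z": 7.1,"twist": -0.02,"gripper": 0.05},{"x": 0,"y": 0.3,"z": 4,"twist": -0.02,"gripper": 0.05},{"x": 0,"y": 0.3,"z": 1.5,"twist": -0.02,"gripper": 0.05},{"x": 0,"y": 0.3,"z": 1.5,"twist": -0.02,"gripper": -1},{"x": 0,"y": -3.5,"z": 1.5,"twist": -0.02,"gripper": -1},{"x": 0,"y": -3.5,"z": 1.5,"twist": -0.02,"gripper": -1}]}}

```text
time: 20.3
tool_pos: [0.5053, -0.0704, 0.1532]
tcp_rot: [-2.239, -2.198, 0.009]
contact_force: [-0.9, -0.5, -0.4]
width: 0.0012
finger_force: 0.0
```

{"name": "jog_arm", "arguments": {"steps": [{"x": 0,"y": 0,"z": 0,"twist": 0,"gripper": -1},{"x": 0,"y": 0,"z": 4,"twist": 0,"gripper": -1},{"x": 0,"y": 0,"z": 5.3,"twist": 0,"gripper": -1},{"x": 0,"y": 0,"z": 5.3,"twist": 0,"gripper": -1},{"x": 0,"y": 1,"z": 5.3,"twist": 0,"gripper": -1},{"x": 0,"y": 1.7,"z": 5.3,"twist": 0,"gripper": -1},{"x": 0,"y": 2.4,"z": 5.3,"twist": 0,"gripper": -1},{"x": 0,"y": 2.9,"z": 5.3,"twist": 0,"gripper": -1},{"x": 0,"y": 3.2,"z": 5.3,"twist": 0,"gripper": -1},{"x": 0,"y": 3.5,"z": 5.3,"twist": 0,"gripper": -1},{"x": 0,"y": 3.7,"z": 5.3,"twist": 0,"gripper": -1},{"x": 0,"y": 3.7,"z": 5.3,"twist": 0,"gripper": -1}]}}

```text
time: 21.5
tool_pos: [0.5446, -0.0712, 0.1019]
tcp_rot: [-2.239, -2.197, 0.008]
contact_force: [-7.2, 0.4, 4.7]
width: -0.0004
finger_force: 3.8
```

```bash
python3 - <<'E'
from h import *
o=obs(); print(pale(shot("top","t10"))); shot("wrist","w10")
p=o["tool_pos"]; g=(.4397,.3448)
plan([[(p[0]-.008,p[1],.16,88.3)],[(*g,.16,184.5)],[(*g,.038,184.5)]])
E
```

```text
{'time': 21.5, 'tool_pos': [0.545, -0.071, 0.102], 'tcp_rot': [-2.239, -2.197, 0.008], 'contact_force': [-7.176, 0.437, 4.735], 'width': -0.0, 'joints': [0.75, 0.339, -0.772, 1.852, 0.269, 1.065, -0.146]}
[[0.019, 1.0, -0.006], [1.0, -0.019, -0.0], [-0.0, -0.006, -1.0]]
[(0.4397, 0.3448, 154, 32, 4.7, (180, 230))]
start [ 5.4500e-01 -7.1000e-02  1.0200e-01  8.8911e+01] q7 -0.15 t 21.6
x -0.02 y -0.80 z -5.81 tw 0.011
x 41.29 y -10.92 z -0.00 tw -1.679
x -0.00 y 0.00 z 12.20 tw -0.000
```

{"name": "jog_arm", "arguments": {"steps": [{"x": 0,"y": -0.8,"z": 0,"twist": 0,"gripper": -1},{"x": 0,"y": -0.8,"z": -3.5,"twist": 0,"gripper": -1},{"x": 0,"y": -0.8,"z": -5.8,"twist": 0,"gripper": 0.4}]}}

```text
time: 21.9
tool_pos: [0.5391, -0.071, 0.1616]
tcp_rot: [2.241, 2.2, 0.001]
contact_force: [0.3, -0.7, 0.7]
width: 0.0135
finger_force: 0.0
```

{"name": "jog_arm", "arguments": {"steps": [{"x": 41.3,"y": -10.9,"z": 0,"twist": -1.67,"gripper": 0.4},{"x": 41.3,"y": -10.9,"z": 0,"twist": -1.67,"gripper": 0.4},{"x": 41.3,"y": -10.9,"z": 0,"twist": -1.67,"gripper": 0.4},{"x": 41.3,"y": -10.9,"z": 0,"twist": -1.67,"gripper": 0.4},{"x": 41.3,"y": -10.9,"z": 0,"twist": -1.67,"gripper": 0.4},{"x": 41.3,"y": -10.9,"z": 0,"twist": -1.67,"gripper": 0.4},{"x": 41.3,"y": -10.9,"z": 0,"twist": -1.67,"gripper": 0.4},{"x": 41.3,"y": -10.9,"z": 0,"twist": -1.67,"gripper": 0.4},{"x": 41.3,"y": -10.9,"z": 0,"twist": -1.67,"gripper": 0.4},{"x": 41.3,"y": -10.9,"z": 0,"twist": -1.67,"gripper": 0.4},{"x": 41.3,"y": -10.9,"z": 0,"twist": -1.67,"gripper": 0.4},{"x": 41.3,"y": -10.9,"z": 0,"twist": -1.67,"gripper": 0.4}]}}

```text
time: 23.1
tool_pos: [0.4377, 0.3442, 0.1602]
tcp_rot: [0.129, -3.139, -0.001]
contact_force: [0.7, -0.2, 0.3]
width: 0.0597
finger_force: 0.0
```

```bash
python3 - <<'E'
from h import *
obs(); s=shot("wrist","w11"); print(*pale(s,.032,(0,0,560,420)),sep="\n")
g=(.4397,.3448); x,y=dk(-33,-45)
plan([[(*g,.044,184.5)],[(*g,.17,184.5)],[(x,y,.17,88.3)]])
E
```

```text
{'time': 23.1, 'tool_pos': [0.438, 0.344, 0.16], 'tcp_rot': [0.129, -3.139, -0.001], 'contact_force': [0.663, -0.197, 0.322], 'width': 0.06, 'joints': [0.286, 0.46, -1.226, 1.776, 0.458, 1.234, 0.589]}
[[-0.997, -0.082, -0.0], [-0.082, 0.997, 0.001], [0.0, 0.001, -1.0]]
(0.4865, 0.3508, 62, 31, 3.9, (283, 268))
(0.5215, 0.1191, 150, 27, -10.3, (9, 287))
(0.3959, 0.344, 69, 31, 4.2, (284, 161))
start [ 4.38000e-01  3.44000e-01  1.60000e-01 -1.75453e+02] q7 0.59 t 23.1
x -0.19 y 0.08 z 11.62 tw -6.282
x -0.00 y 0.00 z -12.60 tw -0.000
x -4.79 y -42.13 z -0.00 tw 1.679
```

{"name": "jog_arm", "arguments": {"steps": [{"x": -0.2,"y": 0.2,"z": 4.5,"twist": 0,"gripper": 0.4},{"x": -0.2,"y": 0.2,"z": 9,"twist": 0,"gripper": 0.4},{"x": -0.2,"y": 0.2,"z": 11.6,"twist": 0,"gripper": 0.4},{"x": -0.2,"y": 0.2,"z": 11.6,"twist": 0,"gripper": 0.4},{"x": -0.2,"y": 0.2,"z": 11.6,"twist": 0,"gripper": -1},{"x": -0.2,"y": 0.2,"z": 11.6,"twist": 0,"gripper": -1},{"x": -0.2,"y": 0.2,"z": 11.6,"twist": 0,"gripper": -1},{"x": -0.2,"y": 0.2,"z": 11.6,"twist": 0,"gripper": -1},{"x": -0.2,"y": 0.2,"z": 8,"twist": 0,"gripper": -1},{"x": -0.2,"y": 0.2,"z": 3,"twist": 0,"gripper": -1},{"x": -0.2,"y": 0.2,"z": -1,"twist": 0,"gripper": -1},{"x": -0.2,"y": 0.2,"z": -1,"twist": 0,"gripper": -1}]}}

```text
time: 24.35
tool_pos: [0.442, 0.349, 0.1766]
tcp_rot: [-0.125, 3.13, 0.008]
contact_force: [0.0, 1.3, -0.7]
width: 0.0305
finger_force: 50.4
```

{"name": "jog_arm", "arguments": {"steps": [{"x": -4.8,"y": -42.2,"z": 0,"twist": 1.68,"gripper": -1},{"x": -4.8,"y": -42.2,"z": 0,"twist": 1.68,"gripper": -1},{"x": -4.8,"y": -42.2,"z": 0,"twist": 1.68,"gripper": -1},{"x": -4.8,"y": -42.2,"z": 0,"twist": 1.68,"gripper": -1},{"x": -4.8,"y": -42.2,"z": 0,"twist": 1.68,"gripper": -1},{"x": -4.8,"y": -42.2,"z": 0,"twist": 1.68,"gripper": -1},{"x": -4.8,"y": -42.2,"z": 0,"twist": 1.68,"gripper": -1},{"x": -4.8,"y": -42.2,"z": 0,"twist": 1.68,"gripper": -1},{"x": -4.8,"y": -42.2,"z": 0,"twist": 1.68,"gripper": -1},{"x": -4.8,"y": -42.2,"z": 0,"twist": 1.68,"gripper": -1},{"x": -4.8,"y": -42.2,"z": 0,"twist": 1.68,"gripper": -1},{"x": -4.8,"y": -42.2,"z": 0,"twist": 1.68,"gripper": -1}]}}

```text
time: 25.55
tool_pos: [0.5211, -0.071, 0.1701]
tcp_rot: [2.256, 2.186, -0.001]
contact_force: [-0.9, 0.6, -0.7]
width: 0.0305
finger_force: 50.4
```

```bash
python3 - <<'E'
from h import *
o=obs(); s=shot("wrist","w12"); x,y=dk(-33,-45)
plan([[(.521,y,.105,88.3)]])
E
```

```text
{'time': 25.55, 'tool_pos': [0.521, -0.071, 0.17], 'tcp_rot': [2.256, 2.186, -0.001], 'contact_force': [-0.89, 0.572, -0.685], 'width': 0.031, 'joints': [0.917, 0.219, -0.919, 1.842, 0.189, 1.172, -0.095]}
[[0.032, 1.0, -0.0], [1.0, -0.032, -0.0], [-0.0, -0.0, -1.0]]
start [ 5.2100e-01 -7.1000e-02  1.7000e-01  8.8325e+01] q7 -0.09 t 25.6
x -0.07 y -0.01 z 6.52 tw 0.000
```

View pics/w12.png

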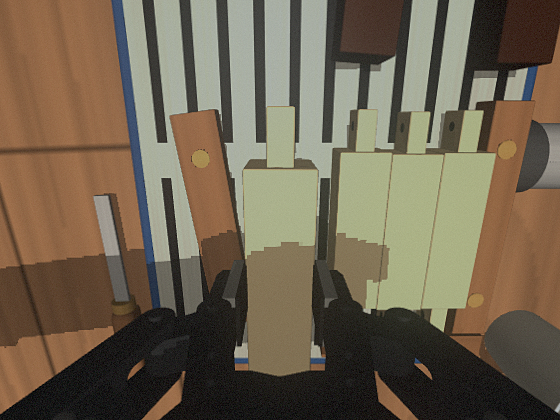

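The wrist view shows blank 4 held at (280,240), between the batten at (205,180) and the three seated blanks at (350–470,230).

{"name": "jog_arm", "arguments": {"steps": [{"x": 0,"y": 0,"z": 4,"twist": 0,"gripper": -1},{"x": 0,"y": 0,"z": 6,"twist": 0,"gripper": -1},{"x": 0,"y": 0,"z": 6.5,"twist": 0,"gripper": -1},{"x": 0,"y": 0,"z": 6.5,"twist": 0,"gripper": -1},{"x": 0,"y": 0,"z": 6.5,"twist": 0,"gripper": -0.05},{"x": 0,"y": 0,"z": 6.5,"twist": 0,"gripper": -0.05},{"x": 0,"y": 0,"z": 6.5,"twist": 0,"gripper": -0.05},{"x": 0,"y": 0,"z": 4,"twist": 0,"gripper": -0.05},{"x": 0,"y": 0,"z": 1.5,"twist": 0,"gripper": -0.05},{"x": 0,"y": 0,"z": 1.5,"twist": 0,"gripper": -1},{"x": 0,"y": -3.9,"z": 1.5,"twist": 0,"gripper": -1},{"x": 0,"y": -3.9,"z": 1.5,"twist": 0,"gripper": -1}]}}

```text
time: 26.8
tool_pos: [0.4777, -0.0696, 0.1533]
tcp_rot: [-2.251, -2.187, 0.009]
contact_force: [-0.3, -0.5, 1.0]
width: 0.0003
finger_force: 0.0
```

{"name": "jog_arm", "arguments": {"steps": [{"x": 0,"y": 0,"z": 0,"twist": 0,"gripper": -1},{"x": 0,"y": 0,"z": 3.5,"twist": 0,"gripper": -1},{"x": 0,"y": 0,"z": 4.9,"twist": 0,"gripper": -1},{"x": 0,"y": 0,"z": 4.9,"twist": 0,"gripper": -1},{"x": 0,"y": 0.7,"z": 4.9,"twist": 0,"gripper": -1},{"x": 0,"y": 1.3,"z": 4.9,"twist": 0,"gripper": -1},{"x": 0,"y": 1.9,"z": 4.9,"twist": 0,"gripper": -1},{"x": 0,"y": 2.4,"z": 4.9,"twist": 0,"gripper": -1},{"x": 0,"y": 2.8,"z": 4.9,"twist": 0,"gripper": -1},{"x": 0,"y": 3.1,"z": 4.9,"twist": 0,"gripper": -1},{"x": 0,"y": 3.4,"z": 4.9,"twist": 0,"gripper": -1},{"x": 0,"y": 3.4,"z": 4.9,"twist": 0,"gripper": -1}]}}

```text
time: 28.0
tool_pos: [0.5139, -0.0705, 0.1068]
tcp_rot: [-2.25, -2.186, 0.01]
contact_force: [-11.9, -0.2, 14.9]
width: -0.0001
finger_force: 8.4
```

```bash
python3 - <<'E'
from h import *
o=obs(); s=shot("wrist","w13"); t=shot("top","t13")
H=hsv(t).astype(int);h,S,V=H[...,0],H[...,1],H[...,2]
print("wedge",*rects(t,(V<105),.03,roi=(110,185,170,265)),sep="\n")
x,y=dk(-33,-45); p=o["tool_pos"]
b=cv2.resize(t["pixels"][140:260,130:350],None,fx=3.6,fy=3.6,interpolation=cv2.INTER_CUBIC)
cv2.imwrite("pics/c2.png",b[:,:,::-1])
E
```

```text
{'time': 28.0, 'tool_pos': [0.514, -0.071, 0.107], 'tcp_rot': [-2.25, -2.186, 0.01], 'contact_force': [-11.867, -0.172, 14.924], 'width': -0.0, 'joints': [0.889, 0.295, -0.903, 1.916, 0.265, 1.063, -0.155]}
[[0.029, 1.0, -0.008], [1.0, -0.029, -0.001], [-0.001, -0.008, -1.0]]
wedge
(0.4715, 0.5042, 185, 178, 81.6, (143, 214))
```

View pics/w13.png

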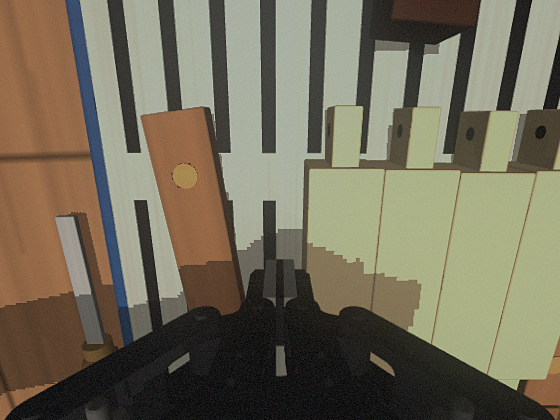

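The row of four is tight, with no gaps between blanks at columns 305–560. Next is the wedge.

```bash
python3 - <<'E'
from h import *
p=env.get_obs()["tool_pos"]
plan([[(p[0]-.008,p[1],.18,88.3)],[(.50,.43,.20,20)]])
E
```

```text
start [ 5.1400e-01 -7.1000e-02  1.0700e-01  8.8342e+01] q7 -0.15 t 28.1
x -0.02 y -0.80 z -7.31 tw 0.001
x 50.01 y -2.07 z -2.00 tw 1.192
```

{"name": "jog_arm", "arguments": {"steps": [{"x": 0,"y": -0.8,"z": 0,"twist": 0,"gripper": -1},{"x": 0,"y": -0.8,"z": -4,"twist": 0,"gripper": -1},{"x": 0,"y": -0.8,"z": -8,"twist": 0,"gripper": 1},{"x": 0,"y": -0.8,"z": -8,"twist": 0,"gripper": 1}]}}

```text
time: 28.5
tool_pos: [0.5121, -0.0705, 0.1915]
tcp_rot: [2.247, 2.183, 0.007]
contact_force: [1.4, 0.1, 0.4]
width: 0.0278
finger_force: 0.0
```

{"name": "jog_arm", "arguments": {"steps": [{"x": 50,"y": -1.5,"z": -1.5,"twist": 1.19,"gripper": 1},{"x": 50,"y": -1.5,"z": -1.5,"twist": 1.19,"gripper": 1},{"x": 50,"y": -1.5,"z": -1.5,"twist": 1.19,"gripper": 1},{"x": 50,"y": -1.5,"z": -1.5,"twist": 1.19,"gripper": 1},{"x": 50,"y": -1.5,"z": -1.5,"twist": 1.19,"gripper": 1},{"x": 50,"y": -1.5,"z": -1.5,"twist": 1.19,"gripper": 1},{"x": 50,"y": -1.5,"z": -1.5,"twist": 1.19,"gripper": 1},{"x": 50,"y": -1.5,"z": -1.5,"twist": 1.19,"gripper": 1},{"x": 50,"y": -1.5,"z": -1.5,"twist": 1.19,"gripper": 1},{"x": 50,"y": -1.5,"z": -1.5,"twist": 1.19,"gripper": 1},{"x": 50,"y": -1.5,"z": -1.5,"twist": 1.19,"gripper": 1},{"x": 50,"y": -1.5,"z": -1.5,"twist": 1.19,"gripper": 1}]}}

```text
time: 29.7
tool_pos: [0.5041, 0.437, 0.2007]
tcp_rot: [-3.085, -0.562, 0.003]
contact_force: [-1.4, 0.6, 0.0]
width: 0.0852
finger_force: 0.0
```

```bash
python3 - <<'E'
from h import *
obs(); shot("wrist","w14")
E
```

```text
{'time': 29.7, 'tool_pos': [0.504, 0.437, 0.201], 'tcp_rot': [-3.085, -0.562, 0.003], 'contact_force': [-1.42, 0.624, 0.025], 'width': 0.085, 'joints': [-0.117, 0.535, -0.89, 1.454, 0.413, 1.348, -2.239]}
[[0.936, 0.352, -0.003], [0.352, -0.936, 0.005], [-0.001, -0.006, -1.0]]
```

View pics/w14.png

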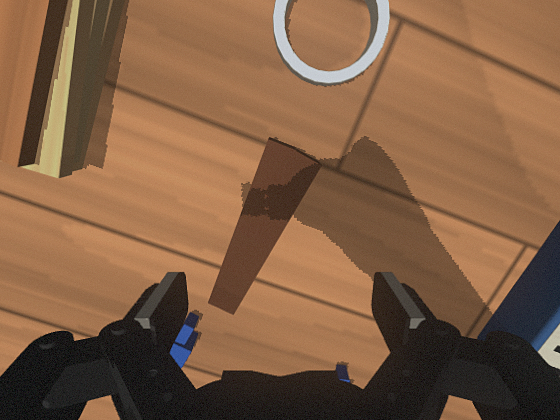

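The wedge's top face has corners at (269,138) and (321,162) at the thick end, and (234,314) and (208,303) at the thin end. The tape is beyond it at (332,30).

```bash
python3 - <<'E'
from h import *
s=load("w14")
P=plane(s,[(269,139),(321,163),(234,313),(208,302)],.03)[:,:2]; print(P.round(4))
a=lambda d: np.degrees(np.arctan2(d[1],d[0]))
print("left edge",a(P[0]-P[3]),"right edge",a(P[1]-P[2]),"widths",np.linalg.norm(P[0]-P[1]),np.linalg.norm(P[2]-P[3]),"len",np.linalg.norm((P[0]+P[1]-P[2]-P[3])/2))
E
```

```text
[[0.5539 0.4668]
 [0.5507 0.4156]
 [0.3734 0.4399]
 [0.3764 0.4694]]
left edge -0.8354711244682019 right edge -7.8057438431073365 widths 0.05126133161335858 0.029598137011988206 len 0.1778970620994358
```

```bash
python3 - <<'E'
from h import *
plan([[(.534,.4425,.08,-2)],[(.534,.4425,.032,-2)]])
E
```

```text
start [ 0.505  0.436  0.201 20.605] q7 -2.24 t 29.8
x 2.98 y 0.44 z 12.05 tw 0.395
x 0.00 y -0.00 z 4.80 tw -0.000
```

{"name": "jog_arm", "arguments": {"grip_force": 80, "steps": [{"x": 3,"y": 0.4,"z": 4,"twist": 0.395,"gripper": 1},{"x": 3,"y": 0.4,"z": 8,"twist": 0.395,"gripper": 1},{"x": 3,"y": 0.4,"z": 12,"twist": 0.395,"gripper": 1},{"x": 3,"y": 0.4,"z": 12,"twist": 0.395,"gripper": 1},{"x": 3,"y": 0.4,"z": 12,"twist": 0.395,"gripper": 1}]}}

```text
time: 30.25
tool_pos: [0.5377, 0.4353, 0.0813]
tcp_rot: [3.14, -0.066, -0.001]
contact_force: [-0.3, 0.6, 1.6]
width: 0.0852
finger_force: 0.0
```

```bash
python3 - <<'E'
from h import *
plan([[(.534,.4425,.032,-2)]])
E
```

```text
start [ 0.538  0.435  0.081 -2.391] q7 -2.63 t 30.2
x -0.40 y -0.70 z 4.93 tw -0.007
```

{"name": "jog_arm", "arguments": {"steps": [{"x": -0.4,"y": -0.7,"z": 2.5,"twist": 0,"gripper": 1},{"x": -0.4,"y": -0.7,"z": 4.8,"twist": 0,"gripper": 1},{"x": -0.4,"y": -0.7,"z": 4.8,"twist": 0,"gripper": 1},{"x": -0.4,"y": -0.7,"z": 4.8,"twist": 0,"gripper": -1},{"x": -0.4,"y": -0.7,"z": 4.8,"twist": 0,"gripper": -1},{"x": -0.4,"y": -0.7,"z": 4.8,"twist": 0,"gripper": -1},{"x": -0.4,"y": -0.7,"z": 4.8,"twist": 0,"gripper": -1}]}}

```text
time: 30.95
tool_pos: [0.5354, 0.4449, 0.0368]
tcp_rot: [-3.138, 0.068, -0.006]
contact_force: [-0.4, -0.3, 5.6]
width: 0.0502
finger_force: 83.2
```

{"name": "jog_arm", "arguments": {"steps": [{"x": 0,"y": 0,"z": -4,"twist": 0,"gripper": -1},{"x": 0,"y": 0,"z": -8,"twist": -0.1,"gripper": -1},{"x": 0,"y": 0,"z": -12,"twist": -0.2,"gripper": -1},{"x": 0,"y": 0,"z": -14,"twist": -0.2,"gripper": -1},{"x": 0,"y": 0,"z": -14,"twist": -0.2,"gripper": -1}]}}

```text
time: 31.45
tool_pos: [0.5353, 0.4454, 0.1788]
tcp_rot: [-3.127, -0.245, -0.011]
contact_force: [-0.2, 0.8, -1.0]
width: 0.0499
finger_force: 83.3
```

```bash
python3 - <<'E'
from h import *
obs(); x,y=dk(-56.3,117)
plan([[(x,y,.18,92.1)]])
E
```

```text
{'time': 31.45, 'tool_pos': [0.535, 0.445, 0.179], 'tcp_rot': [-3.127, -0.245, -0.011], 'contact_force': [-0.23, 0.785, -0.967], 'width': 0.05, 'joints': [-0.186, 0.579, -0.793, 1.405, 0.416, 1.32, -2.411]}
[[0.988, 0.156, 0.007], [0.156, -0.988, 0.005], [0.007, -0.004, -1.0]]
start [0.535 0.445 0.179 8.976] q7 -2.41 t 31.4
x -8.82 y 34.47 z -0.12 tw -1.451
```

{"name": "jog_arm", "arguments": {"steps": [{"x": -8.8,"y": 34.5,"z": -0.5,"twist": -1.451,"gripper": -1},{"x": -8.8,"y": 34.5,"z": -0.5,"twist": -1.451,"gripper": -1},{"x": -8.8,"y": 34.5,"z": -0.5,"twist": -1.451,"gripper": -1},{"x": -8.8,"y": 34.5,"z": -0.5,"twist": -1.451,"gripper": -1},{"x": -8.8,"y": 34.5,"z": -0.5,"twist": -1.451,"gripper": -1},{"x": -8.8,"y": 34.5,"z": -0.5,"twist": -1.451,"gripper": -1},{"x": -8.8,"y": 34.5,"z": -0.5,"twist": -1.451,"gripper": -1},{"x": -8.8,"y": 34.5,"z": -0.5,"twist": -1.451,"gripper": -1},{"x": -8.8,"y": 34.5,"z": -0.5,"twist": -1.451,"gripper": -1},{"x": -8.8,"y": 34.5,"z": -0.5,"twist": -1.451,"gripper": -1},{"x": -8.8,"y": 34.5,"z": -0.5,"twist": -1.451,"gripper": -1},{"x": -8.8,"y": 34.5,"z": -0.5,"twist": -1.451,"gripper": -1}]}}

```text
time: 32.65
tool_pos: [0.5001, 0.0886, 0.1776]
tcp_rot: [-2.18, -2.261, 0.002]
contact_force: [-0.6, 1.1, -1.5]
width: 0.0498
finger_force: 83.3
```

```bash
python3 - <<'E'
from h import *
obs(); x,y=dk(-56.3,117)
plan([[(x,y,.097,92.1)]])
t=shot("top","t15")
b=cv2.resize(t["pixels"][140:255,225:365],None,fx=5,fy=5,interpolation=cv2.INTER_CUBIC)
cv2.imwrite("pics/c3.png",b[:,:,::-1])
E
```

```text
{'time': 32.65, 'tool_pos': [0.5, 0.089, 0.178], 'tcp_rot': [-2.18, -2.261, 0.002], 'contact_force': [-0.612, 1.104, -1.517], 'width': 0.05, 'joints': [0.806, 0.213, -1.126, 1.87, 0.207, 1.188, -0.354]}
[[-0.036, 0.999, -0.001], [0.999, 0.036, -0.0], [-0.0, -0.001, -1.0]]
start [5.000e-01 8.900e-02 1.780e-01 9.209e+01] q7 -0.35 t 32.6
x 0.25 y 0.20 z 8.06 tw -0.000
```

View pics/c3.png

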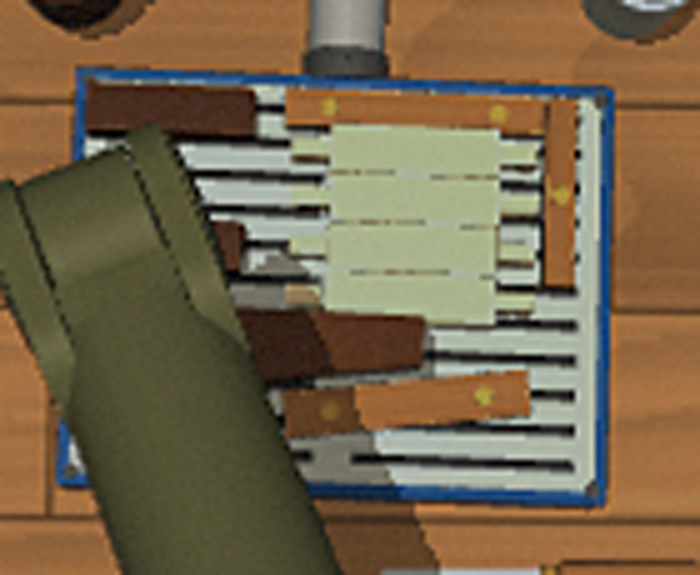

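The crop shows the row seated against the fence (rows 125–325), the wedge held over the lane (thin end at (427,335)) and the batten at (405,405). I'll check the lane fit in numbers.

```bash
python3 - <<'E'
from h import *
s=load("t15")
def todeck(P):
    c,q=np.cos(DY),np.sin(DY); d=(P[:,:2]-DC)*1000; return np.c_[c*d[:,0]+q*d[:,1],-q*d[:,0]+c*d[:,1]].round(1).tolist()
f=lambda uv,z: todeck(plane(s,np.array(uv)/5+[225,140]-0.4,z))
print("row",f([(325,308),(495,325)],.092)); print("row top at fence",f([(330,124),(500,135)],.092))
print("wedge straight",f([(250,309),(427,317)],.171),"slant",f([(270,382),(427,352)],.171))
print("batten",f([(285,392),(528,372)],.074)); print("fence face",f([(290,124),(540,134)],.082))
E
```

```text
row [[-21.3, 9.1], [-28.1, -100.2]]
row top at fence [[99.1, 10.0], [96.1, -100.3]]
wedge straight [[-34.7, 55.5], [-35.6, -51.2]] slant [[-78.4, 41.8], [-56.8, -51.9]]
batten [[-74.5, 32.7], [-55.6, -124.1]]
fence face [[100.4, 35.9], [100.1, -127.4]]
```

{"name": "jog_arm", "arguments": {"steps": [{"x": 0.3,"y": 0.2,"z": 0,"twist": 0,"gripper": -1},{"x": 0.3,"y": 0.2,"z": 3,"twist": 0,"gripper": -1},{"x": 0.3,"y": 0.2,"z": 5.5,"twist": 0,"gripper": -1},{"x": 0.3,"y": 0.2,"z": 7,"twist": 0,"gripper": -1},{"x": 0.3,"y": 0.2,"z": 7.8,"twist": 0,"gripper": -1},{"x": 0.3,"y": 0.2,"z": 8,"twist": 0,"gripper": -1},{"x": 0.3,"y": 0.2,"z": 8,"twist": 0,"gripper": -1}]}}

```text
time: 33.4
tool_pos: [0.503, 0.0924, 0.0988]
tcp_rot: [2.179, 2.262, 0.001]
contact_force: [0.7, -0.7, -1.4]
width: 0.0498
finger_force: 83.4
```

```bash
python3 - <<'E'
from h import *
obs(); s=shot("wrist","w16")
E
```

```text
{'time': 33.4, 'tool_pos': [0.503, 0.092, 0.099], 'tcp_rot': [2.179, 2.262, 0.001], 'contact_force': [0.666, -0.734, -1.417], 'width': 0.05, 'joints': [0.704, 0.339, -1.059, 1.943, 0.341, 1.053, -0.466]}
[[-0.037, 0.999, 0.001], [0.999, 0.037, 0.0], [0.0, 0.001, -1.0]]
```

View pics/w16.png

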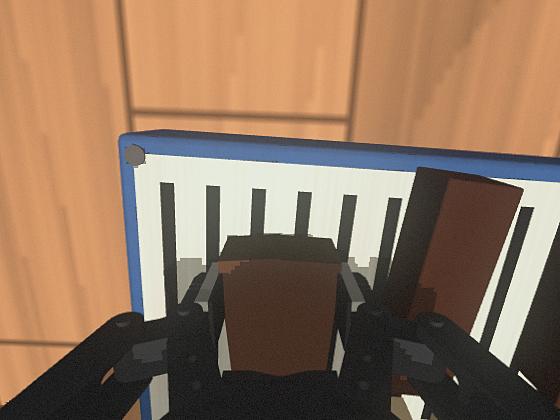

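The wrist view shows the wedge's thick end held level at (280,310). The packer at (455,260) is clear of the right finger. I'll lower it and drive it in.

{"name": "jog_arm", "arguments": {"steps": [{"x": 0,"y": 0,"z": 0.2,"twist": 0,"gripper": -1},{"x": -1,"y": -0.07,"z": 0.2,"twist": 0,"gripper": -1},{"x": -2,"y": -0.13,"z": 0.2,"twist": 0,"gripper": -1},{"x": -3,"y": -0.2,"z": 0.2,"twist": 0,"gripper": -1},{"x": -3.5,"y": -0.23,"z": 0.2,"twist": 0,"gripper": -1},{"x": -3.5,"y": -0.23,"z": 0.2,"twist": 0,"gripper": -1}]}}

```text
time: 34.05
tool_pos: [0.5037, 0.0558, 0.0973]
tcp_rot: [2.178, 2.259, 0.005]
contact_force: [5.6, -0.3, -0.8]
width: 0.0498
finger_force: 83.2
```

{"name": "jog_arm", "arguments": {"steps": [{"x": -0.3,"y": -0.02,"z": 0,"twist": 0,"gripper": -1},{"x": -0.6,"y": -0.04,"z": 0,"twist": 0,"gripper": -1},{"x": -0.6,"y": -0.04,"z": 0,"twist": 0,"gripper": -1}]}}

```text
time: 34.35
tool_pos: [0.5038, 0.0512, 0.0975]
tcp_rot: [2.176, 2.261, 0.008]
contact_force: [5.4, 3.6, -1.0]
width: 0.0497
finger_force: 83.1
```

{"name": "jog_arm", "arguments": {"steps": [{"x": 0,"y": 0.2,"z": 0,"twist": 0,"gripper": -1},{"x": -0.3,"y": 0.2,"z": 0,"twist": 0,"gripper": -1},{"x": -0.5,"y": 0.2,"z": 0,"twist": 0,"gripper": -1},{"x": -0.5,"y": 0.2,"z": 0,"twist": 0,"gripper": -1}]}}

```text
time: 34.75
tool_pos: [0.504, 0.0488, 0.0969]
tcp_rot: [-2.176, -2.264, -0.006]
contact_force: [3.7, 8.5, -0.1]
width: 0.0498
finger_force: 82.9
```

{"name": "jog_arm", "arguments": {"steps": [{"x": -0.3,"y": 0,"z": 0,"twist": 0,"gripper": -1},{"x": -0.5,"y": 0,"z": 0,"twist": 0,"gripper": -1},{"x": -0.5,"y": 0,"z": 0,"twist": 0,"gripper": -1}]}}

```text
time: 35.05
tool_pos: [0.5039, 0.0478, 0.0971]
tcp_rot: [-2.171, -2.264, -0.013]
contact_force: [3.9, 14.7, -0.6]
width: 0.0501
finger_force: 82.5
```

{"name": "jog_arm", "arguments": {"steps": [{"x": -0.2,"y": 0,"z": 0,"twist": 0,"gripper": -1},{"x": -0.4,"y": 0,"z": 0,"twist": 0,"gripper": -1},{"x": -0.4,"y": 0,"z": 0,"twist": 0,"gripper": -1},{"x": -0.4,"y": 0,"z": 0,"twist": 0,"gripper": -1}]}}

```text
time: 35.45
tool_pos: [0.5039, 0.0475, 0.0972]
tcp_rot: [-2.167, -2.263, -0.019]
contact_force: [1.8, 23.8, -1.5]
width: 0.05
finger_force: 82.3
```

{"name": "jog_arm", "arguments": {"steps": [{"x": 0,"y": 0,"z": 0,"twist": 0,"gripper": 0.45},{"x": 0,"y": 0,"z": 0,"twist": 0,"gripper": 0.45},{"x": 0,"y": 0,"z": 0,"twist": 0,"gripper": 0.45},{"x": 0,"y": 0,"z": -4,"twist": 0,"gripper": 0.45},{"x": 0,"y": 0,"z": -6,"twist": 0,"gripper": 0.45},{"x": 5.5,"y": 0,"z": -6,"twist": 0,"gripper": -1},{"x": 5.5,"y": 0,"z": -6,"twist": 0,"gripper": -1},{"x": 5.5,"y": 0,"z": -6,"twist": 0,"gripper": -1},{"x": 5.5,"y": 0,"z": -6,"twist": 0,"gripper": -1}]}}

```text
time: 36.35
tool_pos: [0.5017, 0.0905, 0.1559]
tcp_rot: [2.181, 2.261, -0.003]
contact_force: [-0.2, -0.9, 0.3]
width: 0.0035
finger_force: 0.0
```

```bash
python3 - <<'E'
from h import *
obs(); s=shot("wrist","w17"); t=shot("top","t17")
b=cv2.resize(t["pixels"][140:255,225:365],None,fx=5,fy=5,interpolation=cv2.INTER_CUBIC)
cv2.imwrite("pics/c4.png",b[:,:,::-1])
# wedge end face location: top edge of dark region in wrist view, nearest centre
H=hsv(s); g=s["pixels"].astype(int)
col=[(r,tuple(g[r,280])) for r in range(150,420,10)]
print(col)
E
```

```text
{'time': 36.35, 'tool_pos': [0.502, 0.091, 0.156], 'tcp_rot': [2.181, 2.261, -0.003], 'contact_force': [-0.172, -0.915, 0.321], 'width': 0.003, 'joints': [0.781, 0.254, -1.12, 1.89, 0.251, 1.153, -0.394]}
[[-0.036, 0.999, -0.001], [0.999, 0.036, -0.001], [-0.001, -0.001, -1.0]]
[(150, (np.int64(223), np.int64(228), np.int64(216))), (160, (np.int64(221), np.int64(226), np.int64(212))), (170, (np.int64(219), np.int64(224), np.int64(214))), (180, (np.int64(222), np.int64(225), np.int64(214))), (190, (np.int64(221), np.int64(227), np.int64(212))), (200, (np.int64(222), np.int64(227), np.int64(213))), (210, (np.int64(219), np.int64(224), np.int64(207))), (220, (np.int64(147), np.int64(144), np.int64(130))), (230, (np.int64(146), np.int64(143), np.int64(127))), (240, (np.int64(141), np.int64(138), np.int64(125))), (250, (np.int64(142), np.int64(140), np.int64(125))), (260, (np.int64(132), np.int64(128), np.int64(115))), (270, (np.int64(48), np.int64(41), np.int64(35))), (280, (np.int64(54), np.int64(46), np.int64(39))), (290, (np.int64(66), np.int64(46), np.int64(36))), (300, (np.int64(64), np.int64(41), np.int64(32))), (310, (np.int64(63), np.int64(45), np.int64(35))), (320, (np.int64(64), np.int64(41), np.int64(31))), (330, (np.int64(64), np.int64(41), np.int64(30))), (340, (np.int64(69), np.int64(49), np.int64(38))), (350, (np.int64(64), np.int64(42), np.int64(33))), (360, (np.int64(64), np.int64(40), np.int64(35))), (370, (np.int64(63), np.int64(45), np.int64(35))), (380, (np.int64(14), np.int64(15), np.int64(17))), (390, (np.int64(26), np.int64(24), np.int64(25))), (400, (np.int64(19), np.int64(15), np.int64(20))), (410, (np.int64(17), np.int64(24), np.int64(22)))]
```

{"name": "jog_arm", "arguments": {"steps": [{"x": 0,"y": -0.1,"z": 3,"twist": 0,"gripper": -1},{"x": 0,"y": -0.1,"z": 5.8,"twist": 0,"gripper": -1},{"x": 0,"y": -0.1,"z": 5.8,"twist": 0,"gripper": -1},{"x": -0.6,"y": -0.1,"z": 5.8,"twist": 0,"gripper": -1},{"x": -1,"y": -0.1,"z": 5.8,"twist": 0,"gripper": -1},{"x": -1.3,"y": -0.1,"z": 5.8,"twist": 0,"gripper": -1},{"x": -1.3,"y": -0.1,"z": 5.8,"twist": 0,"gripper": -1}]}}

```text
time: 37.15
tool_pos: [0.5022, 0.0781, 0.0993]
tcp_rot: [2.18, 2.259, 0.001]
contact_force: [0.4, 0.4, -0.4]
width: -0.0001
finger_force: 0.0
```

{"name": "jog_arm", "arguments": {"steps": [{"x": -0.2,"y": 0,"z": 0,"twist": 0,"gripper": -1},{"x": -0.4,"y": 0,"z": 0,"twist": 0,"gripper": -1},{"x": -0.4,"y": 0,"z": 0,"twist": 0,"gripper": -1}]}}

```text
time: 37.45
tool_pos: [0.5018, 0.0767, 0.0989]
tcp_rot: [-2.178, -2.263, -0.004]
contact_force: [0.2, 3.1, 1.5]
width: -0.0001
finger_force: 2.2
```

View pics/c4.png

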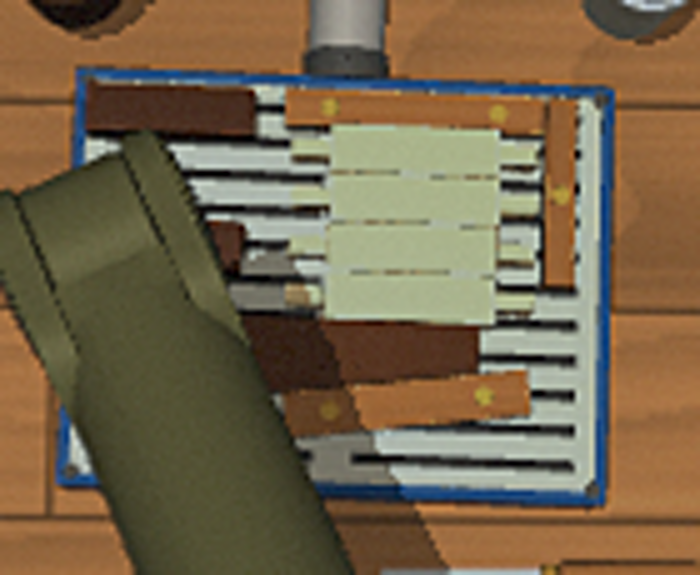

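The wedge sits between the row and the batten, its thin end at (480,350). I'll keep pushing on the thick end until it jams.

{"name": "jog_arm", "arguments": {"steps": [{"x": -0.3,"y": 0,"z": 0,"twist": 0,"gripper": -1},{"x": -0.6,"y": 0,"z": 0,"twist": 0,"gripper": -1},{"x": -0.6,"y": 0,"z": 0,"twist": 0,"gripper": -1}]}}

```text
time: 37.75
tool_pos: [0.5017, 0.0763, 0.0991]
tcp_rot: [-2.171, -2.263, -0.014]
contact_force: [0.4, 16.4, -0.8]
width: -0.0006
finger_force: 7.8
```

{"name": "jog_arm", "arguments": {"steps": [{"x": -0.2,"y": 0,"z": 0,"twist": 0,"gripper": -1},{"x": -0.4,"y": 0,"z": 0,"twist": 0,"gripper": -1},{"x": -0.4,"y": 0,"z": 0,"twist": 0,"gripper": -1},{"x": -0.4,"y": 0,"z": 0,"twist": 0,"gripper": -1}]}}

```text
time: 38.15
tool_pos: [0.5017, 0.0761, 0.0992]
tcp_rot: [-2.166, -2.264, -0.02]
contact_force: [0.5, 23.6, -2.9]
width: -0.0
finger_force: 11.4
```

{"name": "jog_arm", "arguments": {"steps": [{"x": 1,"y": 0,"z": 0,"twist": 0,"gripper": -1},{"x": 1.5,"y": 0,"z": -4,"twist": 0,"gripper": -1},{"x": 1.5,"y": 0,"z": -9,"twist": 0,"gripper": -1},{"x": 1.5,"y": 0,"z": -14,"twist": 0,"gripper": -1},{"x": 1.5,"y": 0,"z": -18,"twist": 0,"gripper": -1},{"x": 1.5,"y": 0,"z": -18,"twist": 0,"gripper": -1}]}}

```text
time: 38.75
tool_pos: [0.5041, 0.08, 0.2836]
tcp_rot: [2.175, 2.255, 0.006]
contact_force: [-0.3, -1.1, -0.5]
width: -0.0001
finger_force: 0.0
```

```bash
python3 - <<'E'
from h import *
plan([[(.45,-.42,.28,88)]])
E
```

```text
start [5.0400e-01 8.0000e-02 2.8400e-01 9.2061e+01] q7 -0.24 t 38.8
x -49.77 y -7.21 z 0.36 tw 0.071
```

{"name": "jog_arm", "arguments": {"steps": [{"x": -49.8,"y": -7.2,"z": 0.3,"twist": 0.07,"gripper": 0},{"x": -49.8,"y": -7.2,"z": 0.3,"twist": 0.07,"gripper": 0},{"x": -49.8,"y": -7.2,"z": 0.3,"twist": 0.07,"gripper": 0},{"x": -49.8,"y": -7.2,"z": 0.3,"twist": 0.07,"gripper": 0},{"x": -49.8,"y": -7.2,"z": 0.3,"twist": 0.07,"gripper": 0},{"x": -49.8,"y": -7.2,"z": 0.3,"twist": 0.07,"gripper": 0},{"x": -49.8,"y": -7.2,"z": 0.3,"twist": 0.07,"gripper": 0},{"x": -49.8,"y": -7.2,"z": 0.3,"twist": 0.07,"gripper": 0},{"x": -49.8,"y": -7.2,"z": 0.3,"twist": 0.07,"gripper": 0},{"x": -49.8,"y": -7.2,"z": 0.3,"twist": 0.07,"gripper": 0},{"x": -49.8,"y": -7.2,"z": 0.3,"twist": 0.07,"gripper": 0},{"x": -49.8,"y": -7.2,"z": 0.3,"twist": 0.07,"gripper": 0}]}}

```text
time: 39.95
tool_pos: [0.4459, -0.4222, 0.2732]
tcp_rot: [-2.26, -2.177, 0.0]
contact_force: [0.2, 0.8, 0.8]
width: 0.0425
finger_force: 0.0
```

```bash
python3 - <<'E'
from h import *
obs(); s=shot("wrist","w18"); t=shot("top","t18")
H=hsv(s).astype(int);h,S,V=H[...,0],H[...,1],H[...,2]
print("yel",rects(s,(h>23)&(h<35)&(S>150),.099,200))
print("red",rects(s,((h<6)|(h>174))&(S>180)&(V>120),.085,200))
print("grey",rects(s,(S<60)&(V>130),.129,60))
H=hsv(t).astype(int);h,S,V=H[...,0],H[...,1],H[...,2]
print("wedge top",rects(t,(V<100)&(h<20)&(S>100),.09,150,(232,195,335,235)))
E
```

```text
{'time': 39.95, 'tool_pos': [0.446, -0.422, 0.273], 'tcp_rot': [-2.26, -2.177, 0.0], 'contact_force': [0.178, 0.77, 0.83], 'width': 0.042, 'joints': [1.349, 0.334, -0.797, 1.496, 0.239, 1.416, 0.505]}
[[0.037, 0.999, -0.003], [0.999, -0.037, 0.002], [0.002, -0.003, -1.0]]
yel []
red []
grey [(0.6379, -0.5441, 79, 16, 1.0, (482, 321)), (0.6013, -0.4069, 161, 12, 3.1, (463, 185)), (0.5121, -0.3852, 10, 7, -87.7, (358, 163)), (0.4649, -0.3587, 100, 73, 2.7, (271, 113))]
wedge top [(0.5058, -0.0257, 179, 52, -89.6, (290, 210))]
```

View pics/w18.png

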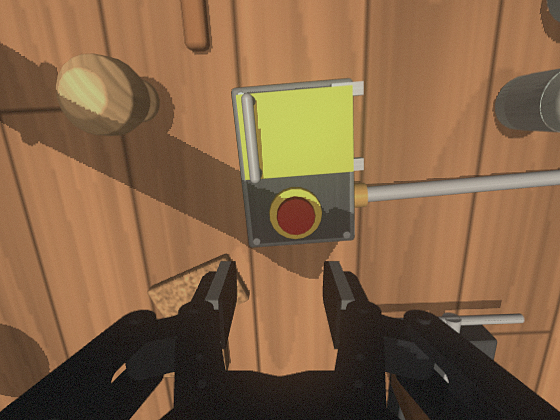

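The shut yellow cover is at (300,130), its bar running from (246,97) to (256,180). The red stop is at (296,215), with the hinges at (358,88) and (358,163).

```bash
python3 - <<'E'
from h import *
s=load("w18")
b=plane(s,[(246.5,97),(256.5,180)],.129); print("bar",b.round(4), b.mean(0).round(4), "len",np.linalg.norm(b[0]-b[1]))
d=b[0]-b[1]; print("bar yaw",np.degrees(np.arctan2(d[1],d[0])))
st=plane(s,[(296,216)],.085); print("stop",st.round(4))
bx=plane(s,[(234,90),(252,246),(354,239)],.06); d=bx[0]-bx[1]; print("box edge yaw",np.degrees(np.arctan2(d[1],d[0])))
H=hsv(s).astype(int); print(H[130,300],H[216,296],H[140,252])
m=((H[...,0]>25)&(H[...,0]<45)&(H[...,1]>120)&(H[...,2]>120)).astype(np.uint8)
print("cover",rects(s,m,.099,500,(200,60,380,260)))
def start(bar,yaw):
    c,q=np.cos(yaw),np.sin(yaw); return bar
E
```

```text
bar [[ 0.4237 -0.3303  0.129 ]
 [ 0.4277 -0.3955  0.129 ]] [ 0.4257 -0.3629  0.129 ] len 0.06536565116923945
bar yaw 93.51656862921878
stop [[ 0.4617 -0.4419  0.085 ]]
box edge yaw 92.58884353088699
[ 32 137 203] [  4 171 118] [ 23  26 175]
cover [(0.4699, -0.3608, 87, 75, 2.7, (304, 130))]
```

```bash
python3 - <<'E'
from h import *
plan([[(.4257,-.3629,.20,92.7)],[(.4257,-.3629,.137,92.7)]])
E
```

```text
start [ 0.448 -0.419  0.275 88.196] q7 0.5 t 40.0
x 5.52 y -2.40 z 7.45 tw -0.079
x 0.00 y 0.00 z 6.30 tw -0.000
```

{"name": "jog_arm", "arguments": {"grip_force": 60, "steps": [{"x": 3,"y": -2.4,"z": 3,"twist": -0.079,"gripper": 0},{"x": 5.5,"y": -2.4,"z": 7.4,"twist": -0.079,"gripper": 0},{"x": 5.5,"y": -2.4,"z": 7.4,"twist": -0.079,"gripper": 0},{"x": 5.5,"y": -2.4,"z": 7.4,"twist": -0.079,"gripper": 0}]}}

```text
time: 40.45
tool_pos: [0.4255, -0.3622, 0.2008]
tcp_rot: [-2.164, -2.275, 0.003]
contact_force: [0.4, -0.4, -0.3]
width: 0.0432
finger_force: 0.0
```

```bash
python3 - <<'E'
from h import *
plan([[(.4257,-.3629,.137,92.7)]])
s=shot("wrist","w19"); print(proj(s,[[.4272,-.389,.129],[.4242,-.337,.129]]))
H=hsv(s).astype(int)
m=(H[...,1]<45)&(H[...,2]>120)
for r in (140,180,220,250): print(r,[ (int(a),int(b)) for a,b in zip(*(lambda e:(np.where(e==1)[0],np.where(e==-1)[0]))(np.diff(np.r_[0,m[r].astype(int),0]))) if b-a>4])
E
```

```text
start [ 0.425 -0.362  0.201 92.852] q7 0.55 t 40.5
x -0.07 y 0.02 z 6.38 tw 0.003
[[279.74495412 278.9448081 ]
 [279.16146923 203.27371163]]
140 []
180 [(255, 260)]
220 [(272, 285)]
250 []
```

{"name": "jog_arm", "arguments": {"steps": [{"x": 0,"y": 0,"z": 3.5,"twist": 0,"gripper": 0},{"x": 0,"y": 0,"z": 6.3,"twist": 0,"gripper": 0},{"x": 0,"y": 0,"z": 6.3,"twist": 0,"gripper": 0},{"x": 0,"y": 0,"z": 6.3,"twist": 0,"gripper": -1},{"x": 0,"y": 0,"z": 6.3,"twist": 0,"gripper": -1},{"x": 0,"y": 0,"z": 6.3,"twist": 0,"gripper": -1},{"x": 0,"y": 0,"z": 6.3,"twist": 0,"gripper": -1},{"x": 0,"y": 0,"z": 6.3,"twist": 0,"gripper": -1}]}}

```text
time: 41.3
tool_pos: [0.4248, -0.3658, 0.1408]
tcp_rot: [2.171, 2.27, -0.005]
contact_force: [-6.5, 1.0, 6.2]
width: 0.0068
finger_force: 58.7
```

{"name": "jog_arm", "arguments": {"steps": [{"x": 0,"y": 0.6,"z": -0.8,"twist": 0,"gripper": -1},{"x": 0,"y": 1.28,"z": -1.43,"twist": 0,"gripper": -1},{"x": 0,"y": 2,"z": -2.05,"twist": 0,"gripper": -1},{"x": 0,"y": 2.79,"z": -2.61,"twist": 0,"gripper": -1},{"x": 0,"y": 2.79,"z": -2.61,"twist": 0,"gripper": -1}]}}

```text
time: 41.8
tool_pos: [0.4529, -0.3646, 0.1684]
tcp_rot: [2.171, 2.271, -0.007]
contact_force: [-11.2, 1.8, 16.2]
width: 0.0063
finger_force: 59.1
```

{"name": "jog_arm", "arguments": {"steps": [{"x": 0,"y": 0.7,"z": -0.8,"twist": 0,"gripper": -1},{"x": 0,"y": 1.57,"z": -1.19,"twist": 0,"gripper": -1},{"x": 0,"y": 2.5,"z": -1.53,"twist": 0,"gripper": -1},{"x": 0,"y": 3.45,"z": -1.79,"twist": 0,"gripper": -1},{"x": 0,"y": 3.45,"z": -1.79,"twist": 0,"gripper": -1}]}}

```text
time: 42.3
tool_pos: [0.4909, -0.3628, 0.1856]
tcp_rot: [2.165, 2.268, 0.0]
contact_force: [-2.8, -2.1, 9.8]
width: 0.006
finger_force: 59.7
```

{"name": "jog_arm", "arguments": {"steps": [{"x": 0,"y": 1,"z": -0.25,"twist": 0,"gripper": -1},{"x": 0,"y": 1.95,"z": -0.4,"twist": 0,"gripper": -1},{"x": 0,"y": 2.95,"z": -0.4,"twist": 0,"gripper": -1},{"x": 0,"y": 3.93,"z": -0.32,"twist": 0,"gripper": -1},{"x": 0,"y": 3.93,"z": -0.32,"twist": 0,"gripper": -1}]}}

```text
time: 42.8
tool_pos: [0.5304, -0.361, 0.1868]
tcp_rot: [2.165, 2.268, 0.002]
contact_force: [0.7, -6.1, 4.6]
width: 0.0061
finger_force: 60.1
```

{"name": "jog_arm", "arguments": {"steps": [{"x": 0,"y": 1,"z": 0.15,"twist": 0,"gripper": -1},{"x": 0,"y": 1.95,"z": 0.42,"twist": 0,"gripper": -1},{"x": 0,"y": 2.87,"z": 0.75,"twist": 0,"gripper": -1},{"x": 0,"y": 2.87,"z": 0.75,"twist": 0,"gripper": -1}]}}

```text
time: 43.2
tool_pos: [0.5587, -0.3593, 0.1781]
tcp_rot: [2.166, 2.27, 0.002]
contact_force: [0.7, -6.0, 1.9]
width: 0.0064
finger_force: 59.9
```

{"name": "jog_arm", "arguments": {"steps": [{"x": 0,"y": 0,"z": 0,"twist": 0,"gripper": -0.55},{"x": 0,"y": 0,"z": 0,"twist": 0,"gripper": -0.55},{"x": 0,"y": 0,"z": -1.5,"twist": 0,"gripper": -0.55},{"x": 0,"y": 0,"z": -3,"twist": 0,"gripper": -0.55},{"x": 0,"y": 0,"z": -6,"twist": 0,"gripper": -0.55},{"x": 0,"y": 0,"z": -9,"twist": 0,"gripper": -0.55},{"x": 0,"y": -4,"z": -9,"twist": 0,"gripper": -1},{"x": 0,"y": -9.5,"z": -9,"twist": 0,"gripper": -1},{"x": 0,"y": -9.5,"z": -9,"twist": 0,"gripper": -1}]}}

```text
time: 44.1
tool_pos: [0.4555, -0.365, 0.269]
tcp_rot: [-2.176, -2.264, 0.009]
contact_force: [0.2, -1.1, 0.4]
width: 0.0001
finger_force: 0.0
```

```bash
cat > g.py <<'E'
from h import *
obs()
for n in ("top","scene","wrist"):
    s=shot(n,"g_"+n); H=hsv(s).astype(int);h,S,V=H[...,0],H[...,1],H[...,2]
    uv=proj(s,[[.4587,-.3614,.082],[.4626,-.4443,.085]]); 
    print(n,"start px",uv[0].round(),"hsv",[H[int(v),int(u)].tolist() if 0<=v<420 and 0<=u<560 else None for u,v in uv])
    g=((h>40)&(h<85)&(S>110)&(V>60)).astype(np.uint8); y=((h>24)&(h<38)&(S>120)&(V>90)).astype(np.uint8)
    for nm,m in (("green",g),("yellow",y)):
        k,l,st,c=cv2.connectedComponentsWithStats(m); print(nm,[(c[i].round().tolist(),int(st[i,4]), plane(s,[c[i]],.082)[0,:2].round(4).tolist()) for i in range(1,k) if st[i,4]>12])
E
python3 g.py; python3 -c "
from h import *
plan([[(.4587,-.3614,.20,92.7)],[(.4587,-.3614,.11,92.7)]])"
```

```text
{'time': 44.1, 'tool_pos': [0.456, -0.365, 0.269], 'tcp_rot': [-2.176, -2.264, 0.009], 'contact_force': [0.241, -1.068, 0.409], 'width': 0.0, 'joints': [1.338, 0.269, -0.844, 1.579, 0.209, 1.388, 0.512]}
[[-0.04, 0.999, -0.005], [0.999, 0.04, -0.003], [-0.003, -0.005, -1.0]]
top start px [396. 226.] hsv [[65, 163, 149], [11, 93, 22]]
green [([396.0, 226.0], 69, [0.4574, -0.3615]), ([552.0, 411.0], 21, [-0.1307, -0.8576]), ([544.0, 416.0], 23, [-0.145, -0.8321])]
yellow [([400.0, 190.0], 247, [0.5746, -0.3776])]
scene start px [190. 268.] hsv [[70, 235, 164], [1, 255, 126]]
green [([190.0, 268.0], 77, [0.4587, -0.3632])]
yellow [([218.0, 261.0], 333, [0.5089, -0.298])]
wrist start px [278. 194.] hsv [[63, 122, 174], [13, 68, 45]]
green [([277.0, 192.0], 611, [0.458, -0.359])]
yellow [([412.0, 213.0], 3225, [0.5942, -0.3744])]
start [ 0.461 -0.363  0.27  92.591] q7 0.51 t 44.2
x 0.18 y -0.27 z 6.97 tw -0.002
x 0.00 y 0.00 z 9.00 tw -0.000
```

The cover is open: yellow now lies beyond the hinge and the green button shows in all three views at about (0.458, −0.361). I'll press it.

{"name": "jog_arm", "arguments": {"steps": [{"x": 0.2,"y": -0.3,"z": 4,"twist": 0,"gripper": -1},{"x": 0.2,"y": -0.3,"z": 9,"twist": 0,"gripper": -1},{"x": 0.2,"y": -0.3,"z": 13,"twist": 0,"gripper": -1},{"x": 0.2,"y": -0.3,"z": 15.5,"twist": 0,"gripper": -1},{"x": 0.2,"y": -0.3,"z": 15.5,"twist": 0,"gripper": -1}]}}

```text
time: 44.75
tool_pos: [0.458, -0.3584, 0.1098]
tcp_rot: [-2.162, -2.271, -0.003]
contact_force: [-0.6, -0.4, -1.2]
width: 0.0001
finger_force: 0.0
```

{"name": "jog_arm", "arguments": {"steps": [{"x": 0,"y": 0,"z": 0.5,"twist": 0,"gripper": -1},{"x": 0,"y": 0,"z": 1,"twist": 0,"gripper": -1},{"x": 0,"y": 0,"z": 1.3,"twist": 0,"gripper": -1},{"x": 0,"y": 0,"z": 1.3,"twist": 0,"gripper": -1}]}}

```text
time: 45.15
tool_pos: [0.46, -0.3612, 0.1018]
tcp_rot: [2.166, 2.27, 0.002]
contact_force: [3.3, -0.3, 4.3]
width: 0.0001
finger_force: 2.2
```

{"name": "jog_arm", "arguments": {"steps": [{"x": 0,"y": 0,"z": 0.3,"twist": 0,"gripper": -1},{"x": 0,"y": 0,"z": 0.5,"twist": 0,"gripper": -1},{"x": 0,"y": 0,"z": 0.7,"twist": 0,"gripper": -1},{"x": 0,"y": 0,"z": 0.7,"twist": 0,"gripper": -1},{"x": 0,"y": 0,"z": 0.7,"twist": 0,"gripper": -1}]}}

```text
time: 45.65
tool_pos: [0.4603, -0.3613, 0.1005]
tcp_rot: [2.166, 2.269, -0.003]
contact_force: [-9.0, 7.9, 40.3]
width: 0.0002
finger_force: 19.7
```

{"name": "jog_arm", "arguments": {"steps": [{"x": 0,"y": 0,"z": -3,"twist": 0,"gripper": -1},{"x": 0,"y": 0,"z": -8,"twist": 0,"gripper": -1},{"x": 0,"y": 0,"z": -13,"twist": 0,"gripper": -1},{"x": 0,"y": 0,"z": -18,"twist": 0,"gripper": -1},{"x": 0,"y": -4,"z": -18,"twist": 0,"gripper": -1},{"x": 0,"y": -4,"z": -18,"twist": 0,"gripper": -1}]}}

```text
time: 46.25
tool_pos: [0.4139, -0.3652, 0.2747]
tcp_rot: [2.175, 2.265, -0.009]
contact_force: [-0.4, 0.1, -0.5]
width: -0.0
finger_force: 0.0
```

```bash
python3 g.py; python3 - <<'E'
from h import *
t=load("g_top"); H=hsv(t).astype(int);h,S,V=H[...,0],H[...,1],H[...,2]
w=rects(t,(V<100)&(h<20)&(S>100),.09,150,(232,195,335,235)); print("wedge",w)
m=(S<110)&(V>120)&(h>24)&(h<45)&(S>35)
print("row",rects(t,m,.092,200,(275,160,335,210)))
E
```

```text
{'time': 46.25, 'tool_pos': [0.414, -0.365, 0.275], 'tcp_rot': [2.175, 2.265, -0.009], 'contact_force': [-0.438, 0.083, -0.482], 'width': -0.0, 'joints': [1.434, 0.179, -0.85, 1.647, 0.143, 1.377, 0.605]}
[[-0.04, 0.999, -0.003], [0.999, 0.04, -0.005], [-0.005, -0.004, -1.0]]
top start px [396. 226.] hsv [[65, 163, 147], [10, 26, 29]]
green [([396.0, 226.0], 69, [0.4574, -0.3615]), ([542.0, 415.0], 23, [-0.142, -0.8246]), ([550.0, 418.0], 13, [-0.1532, -0.8502])]
yellow [([400.0, 190.0], 250, [0.5746, -0.3775])]
scene start px [190. 268.] hsv [[70, 242, 160], [4, 255, 126]]
green [([190.0, 268.0], 77, [0.4583, -0.3631])]
yellow [([218.0, 261.0], 331, [0.5091, -0.2981]), ([173.0, 293.0], 50, [0.4854, -0.4621])]
wrist start px [322. 196.] hsv [[64, 126, 170], [1, 187, 120]]
green [([321.0, 194.0], 678, [0.4574, -0.3602])]
yellow [([465.0, 214.0], 2898, [0.6059, -0.374]), ([335.0, 275.0], 105, [0.4801, -0.4483])]
wedge [(0.5018, -0.0255, 179, 51, 87.8, (290, 210))]
row [(0.5895, -0.0738, 160, 127, 87.9, (306, 184))]
```

```bash
python3 -c "
from station import env
print(env.finish_job())"
```

```text
the job is handed in; nothing more can be done
None
```

I handed the job in at about 46 s: all four blanks are locked against the fence by the wedge (about 24 N on the thick end), the cover is open, the green start button was pressed right down, and I did not touch the red stop; no verdict came back.

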